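# Set the cursor of a zone reader on the edge of the clear zone

## Task

Take the culture dish that has a clear zone around its paper disc and set it, lid up, on the sloping lit stage of the zone reader, lying flat with its wall against both stop pins. Then turn the reader's knob until the black line of the cursor lies on the upper (uphill) edge of that clear zone, ready for the first reading, and let go of everything. Move the cursor only with the knob, never by pushing it directly, and leave the other dish, the stack of plates and the tube rack where they are.

Things in the scene. Friction and masses are not known exactly. Their poses are not given: they have to be found in the camera images.
- dish: Culture dish to be read: closed, round, clear plastic, 60 mm across, 15 mm high, 30 g. Through the lid: a pale lawn on red agar, a white 7 mm paper disc in the middle and round it, concentric with the dish, a dark red clear zone 40 mm across (radius 20). Origin: centre of the underside; z up through the lid. Starts lid up on the bench, right of the reader; its yaw is of no account.
- dish_plain: The other culture dish, same size and make, also lying on the bench to the right of the reader, but its pale lawn reaches right up to the paper disc: no clear zone. Leave it alone. Origin: centre of the underside.
- reader: Zone reader, fixed to the bench: an off-white wedge-shaped light box, 187 mm (its x) by 270 mm (its y), 35 mm high at the front, 130 mm at the back. Origin: centre of the footprint, on the bench; x level from front to back, y to the reader's left. Its top, the deck, is flat and rises to the back at 27 degrees, so its normal leans 27 degrees from vertical towards the front (-x).
- stage_seat (a point): On the stage: where the centre of the dish's underside lies when it touches both stop pins. The stage is white glass, 100 mm up the slope by 94 across, 3 mm proud of the left of the deck; slippery (friction 0.15): a dish let go on it slides down to the pins. x up the slope, y level to the reader's left, z the deck's normal (27 degrees from vertical). Only pins and cursor stand within 55 mm.
- stop_pin_left (a point): Top of the left stop pin (smooth steel), 8 mm thick, standing 12 mm above the stage on the downhill side: 24 mm downhill and 24 mm left of stage_seat. Axes as stage_seat.
- stop_pin_right (a point): Top of the right steel stop pin, the same, 24 mm downhill and 24 mm right of stage_seat. Axes as stage_seat.
- cursor: Clear plate, 122 mm across the slope, 26 along it, 3 thick, its underside 18 mm above the stage (3 mm over a seated dish). One black line, 1.6 mm, crosses it 3 mm from its downhill edge. Origin: on this line at the underside, straight over the slope line through stage_seat; axes as stage_seat. Slides along x only, by the knob. Starts 42 to 58 mm uphill of the seat; is set 20 mm uphill.
- rail_mid (a point): Middle of the top of the cursor's guide rail, a bar 165 mm up the slope, 14 mm wide and 9 mm above the deck, 82 mm right of stage_seat. The cursor's grey carriage (34 mm along the slope, 26 mm wide, top 27 mm above the deck) rides on it, beside a white scale. Axes as stage_seat.
- knob (a joint): Angle of the knob, rad, 0 to 8. It grows as the knob is turned clockwise (seen looking down on the deck); the cursor then moves down the slope, 10 mm per rad, by a rack and pinion: its line is 61 mm minus 10 mm per rad uphill of stage_seat. Starts between 0.3 and 1.9, stays where it is left, takes about 0.05 N m to turn.
- knob_grip (a point): On the knob's axis at mid-height, 25 mm above the deck. Black knurled cylinder 40 mm across, from 9 to 35 mm above the deck on a thinner boss, on the right of the deck; grip it across any diameter. z is its axis, square to the deck (27 degrees from vertical); x and y turn with it. The deck is free to 55 mm round the axis (cursor carriage 63 mm to the left, a 6 mm high switch 58 mm downhill).
- plate_stack: Stack of six 90 mm blood-agar plates, 90 mm high, standing loose on the bench to the left of the reader. Origin: centre of the underside. Leave it alone.
- tube_rack: Wire rack with twelve black-capped culture tubes, 51 mm by 147 mm (its y) and 104 mm high, standing loose on the bench beyond the dishes, right of the reader. Origin: centre of the underside. Leave it alone.
Not all that is in view belongs to the job. Leave any purple look-alike of the dish alone.

How it is judged:
By the outcome, as a careful person would: the job done as asked, in the order asked, and still so for the second after the job is handed in, with the robot touching nothing.
It also fails if it takes over 67 s, if anything falls off the work surface, if the arm or the gripper's body presses on something with over 40 N, if the wrist force passes 120 N, or if a joint passes its speed limit or range.

## Robot

A 6-joint arm with a two-finger parallel gripper is mounted at the origin on the work surface. World frame = base frame: x ahead of the robot, y to its left, z up, the work surface at z = 0. Lengths are in m, angles in rad, forces in N, time in s.
With the tool pointing down it reaches from about 0.35 to 0.85 m from the base axis. Payload 8.1 kg.
Tool frame: the origin (TCP) lies on the centre line of the jaws, within the pads' length; the fingertips stand 11 mm ahead of it and the grasp point (between the pads) lies 8 mm behind it (tip_reach is the z of the fingertips in the tool frame, in m); z points along the fingers, y is the direction in which the jaws open and shut (so a half turn about z gives the same grasp; the last joint's range is limited). The gripper opens to 93 mm and grips with 3 to 60 N. Pads are 15 mm wide; open, the fingers measure 128 mm over their backs; the gripper's body (75 mm by 188 mm) begins 65 mm behind the grasp point.
Start: joints at [1.085, 0.13, 1.488, -0, 1.523, -0.085], TCP at [0.234, 0.552, 0.2] pointing down, gripper open.
Joint ranges: [-2.96, 2.96], [-0.89, 2.26], [0.02, 2.5], [-1.34, 4.48], [0, 2.73], [-2.66, 2.66]. Speed limits (rad/s): [2.39, 2.39, 2.79, 3.14, 3.14, 3.14].

## Interface

Orientations are given as a rotation vector (axis times angle).
In Python, from plant import read_state, read_camera, camera_params, close_job, silhouettes, tip_of, tip_reach gives the robot as it stands.
- The arm moves only by the shell command python3 -m creep 'ROWS' [FORCE]. ROWS is JSON, a list of rows, each a list of 5 numbers: the shift along the tool's x, y, z in m, then the turn about the tool's z in rad, then the closure in counts, from 0 (fully open) to 255 (shut). In form: [[dx, dy, dz, twist, gripper], ...]. A call has 1 to 12 rows; each row shifts and turns the commanded pose from where the row before left it, along the tool's axes as they then stand; what a row does not reach is not made up. A row lasts 1/12 s, in which the tool goes at most 41.7 mm and 7.16 degrees, less where a joint would pass 70% of its speed; a pose out of reach is approached as far as the arm can. A call is refused whole if a number of a shift passes 0.0417 or a number of a turn 0.125, either way. A call with a gripper value outside its range is refused whole. The fingers move at their own pace and stop on an object; FORCE is the grip in N (left out, the last holds). Time passes only in rows, so rows that do not move let the fingers close. It gives the time, the measured TCP pose, the force and the opening at its end, in the units of the state.
- read_state(): the state, without advancing time (a new reading comes with each control period).
- read_camera(name): name is "side" or "top"; returns the picture (420x560x3 uint8, red, green, blue); there is no depth.
- camera_params(name): a dict with "fov_y" (degrees; the focal length in pixels is half the picture's height over the tangent of half this angle, whatever the lens; pixels are square), "cx", "cy" (the principal point, pixels), "position" and "rotation" of the camera in the world. Camera axes: x right, y down, z forward; pixel columns grow to the right and rows downward; lengths in m; the calibration is good to about 2 mm. A picture is of the moment at which its call begins. camera_params takes no time and is no camera call.
- close_job(): hands the job in, once; it reports no verdict.
Trained networks look in the newest picture that a camera, given by its name, has taken for a name from the list of things; names that differ only in an ending like _2 or _b are one class to them, and where a whole thing is asked for, a point or a joint stands for the part that bears it (a point fixed in the world has none). Each returns a list of dicts, best first, with "confidence" (0 to 1); they miss things now and then, are a little off and sometimes report something else, mostly with a low value. They report only what shows in the picture. A call takes as long as a camera call. They do not tell look-alikes from the thing itself.
- silhouettes(camera, query): "region" (420x560 bool, what is visible of it) and "pixel" ([column, row] in pixels, amid what is visible of it).
- tip_of(camera, query): "pixel" ([column, row] in pixels: a listed point, or the origin of a listed thing).
The state is a dict: "t": time; "q": joint angles; "dq": joint speeds; "joint_torque": joint torques, N m; "tool_pos": TCP position; "orientation": TCP orientation; "force": force on the tool from outside, world axes, zero at the start; "wrist_torque": the same for the moment, N m; "opening": finger opening in m.
Only numpy, scipy, OpenCV 4.12 (cv2) and the standard library are available. Lean on these libraries where they do the work, as an engineer would, in place of code of your own. Each camera call takes 0.05 s, during which the arm holds its last target.

## Working session

There is one attempt and no reset: what is moved stays moved. The work goes in short steps, Python scripts to look and compute and a shell command to move; the robot and the scene stay as the last step left them, time stands still between calls to the robot, and variables do not carry over. Pictures are saved under pics/ and viewed, and the job is handed in when it is done.

```bash
ls; mkdir -p pics; cat > h.py <<'E'
import numpy as np, cv2
from scipy.spatial.transform import Rotation as R
from plant import *
E
python3 - <<'E'
from h import *
s=read_state(); print(s)
print(tip_reach)
for c in("side","top"):
    im=read_camera(c); cv2.imwrite(f"pics/{c}0.png",im[:,:,::-1]); print(c,camera_params(c))
E
```

```text
pics
{'t': 0.0, 'q': array([ 1.08459282e+00,  1.31160858e-01,  1.48926064e+00, -2.39260987e-05,
        1.52298531e+00, -8.54013557e-02]), 'dq': array([ 6.06163793e-04, -1.56024752e-03,  4.06661350e-04,  4.78707158e-06,
        7.65793647e-04,  7.55614297e-04]), 'joint_torque': array([ 1.45286343e-03, -5.59847188e+01, -4.91762817e+01,  7.70515809e-02,
        3.54996650e-02, -1.45638664e-04]), 'tool_pos': array([0.2338054 , 0.55192818, 0.19929789]), 'orientation': array([-6.25273674e-01, -3.07823982e+00,  2.74423954e-03]), 'force': array([-0.3606327 ,  0.39749161, -0.12073948]), 'wrist_torque': array([ 0.01261772,  0.01339584, -0.06377057]), 'opening': 0.09301361023365827}
0.011
side {'fov_y': 48.7967645968631, 'cx': 276.2711619249683, 'cy': 213.52305020420826, 'position': array([-0.06791545, -0.72159456,  0.81226951]), 'rotation': array([-2.09219008,  0.73663637, -0.35531265])}
top {'fov_y': 51.26326226103798, 'cx': 278.8864004724937, 'cy': 213.66492152653544, 'position': array([0.44954916, 0.03441282, 1.14276596]), 'rotation': array([-2.15906603,  2.20345463, -0.08592856])}
```

View pics/side0.png

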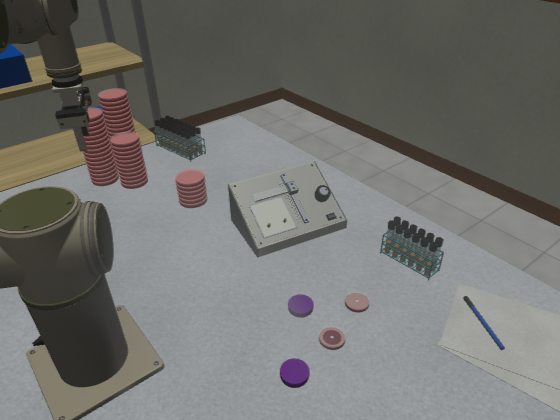

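View pics/top0.png

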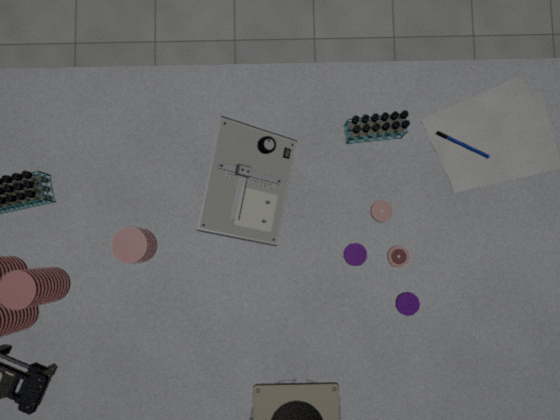

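```bash
cat >> h.py <<'E'
def cam(c):
    p=camera_params(c); f=210/np.tan(np.radians(p["fov_y"]/2))
    K=np.array([[f,0,p["cx"]],[0,f,p["cy"]],[0,0,1]]); Rm=R.from_rotvec(p["rotation"]).as_matrix()
    return K,Rm,np.array(p["position"])
def ray(c,px):
    K,Rm,o=cam(c); d=Rm@np.linalg.inv(K)@np.array([px[0],px[1],1.]); return o,d/np.linalg.norm(d)
def tri(pa,pb):
    A=np.zeros((3,3));b=np.zeros(3);rs=[ray("side",pa),ray("top",pb)]
    for o,d in rs:
        M=np.eye(3)-np.outer(d,d);A+=M;b+=M@o
    X=np.linalg.solve(A,b); return X,[np.linalg.norm((np.eye(3)-np.outer(d,d))@(X-o)) for o,d in rs]
def proj(c,X):
    K,Rm,o=cam(c); v=K@(Rm.T@(np.asarray(X)-o)); return v[:2]/v[2]
def plane(c,px,z):
    o,d=ray(c,px); return o+d*(z-o[2])/d[2]
E
python3 - <<'E'
from h import *
read_camera("side");read_camera("top")
for n in ["dish","stage_seat","stop_pin_left","stop_pin_right","rail_mid","knob_grip","cursor","reader"]:
    r={}
    for c in("side","top"):
        l=tip_of(c,n); print(n,c,[(np.round(x["pixel"],1).tolist(),round(x["confidence"],2)) for x in l[:5]]); r[c]=l
    if n!="dish" and r["side"] and r["top"]:
        X,e=tri(r["side"][0]["pixel"],r["top"][0]["pixel"]);print("   ",X.round(4),np.round(e,4))
E
```

```text
dish side [([300.8, 308.3], 0.8), ([293.7, 371.9], 0.61), ([263.8, 197.4], 0.53)]
dish top [([406.1, 304.7], 0.9), ([397.4, 256.0], 0.89), ([353.5, 253.4], 0.82), ([265.4, 141.1], 0.51)]
stage_seat side [([273.7, 213.5], 0.65), ([320.8, 191.7], 0.26)]
stage_seat top [([252.4, 208.7], 0.71)]
    [0.5498 0.0963 0.0737] [0.0031 0.0031]
stop_pin_left side [([270.6, 225.5], 0.73), ([190.3, 197.8], 0.53)]
stop_pin_left top [([261.5, 220.7], 0.68)]
    [0.5213 0.0747 0.059 ] [0.0037 0.0037]
stop_pin_right side [([284.5, 217.4], 0.57)]
stop_pin_right top [([268.4, 200.0], 0.56), ([382.9, 213.5], 0.52)]
    [0.5657 0.06   0.0742] [0.0026 0.0026]
rail_mid side [([293.6, 197.5], 0.79)]
rail_mid top [([252.6, 174.0], 0.62)]
    [0.6279 0.0965 0.0933] [0.0024 0.0024]
knob_grip side [([320.4, 193.1], 0.7)]
knob_grip top [([265.7, 145.1], 0.57), ([381.4, 211.7], 0.26)]
    [0.6981 0.0633 0.0953] [0.0021 0.0021]
cursor side [([266.2, 199.4], 0.74), ([270.1, 223.1], 0.56)]
cursor top [([242.0, 205.1], 0.89)]
    [0.5516 0.122  0.1064] [0.0022 0.0022]
reader side [([291.6, 229.3], 0.68), ([355.2, 303.0], 0.52)]
reader top [([251.6, 189.0], 0.66)]
    [ 0.6134  0.1009 -0.0153] [0.0064 0.0064]
```

```bash
python3 - <<'E'
from h import *
a=cv2.imread("pics/side0.png")[155:260,215:355];b=cv2.imread("pics/top0.png")[110:250,190:430]
cv2.imwrite("pics/sidez.png",cv2.resize(a,None,fx=5,fy=5,interpolation=cv2.INTER_CUBIC))
cv2.imwrite("pics/topz.png",cv2.resize(b[:,:115],None,fx=4,fy=4,interpolation=cv2.INTER_CUBIC))
E
```

```text
(no output)
```

View pics/sidez.png

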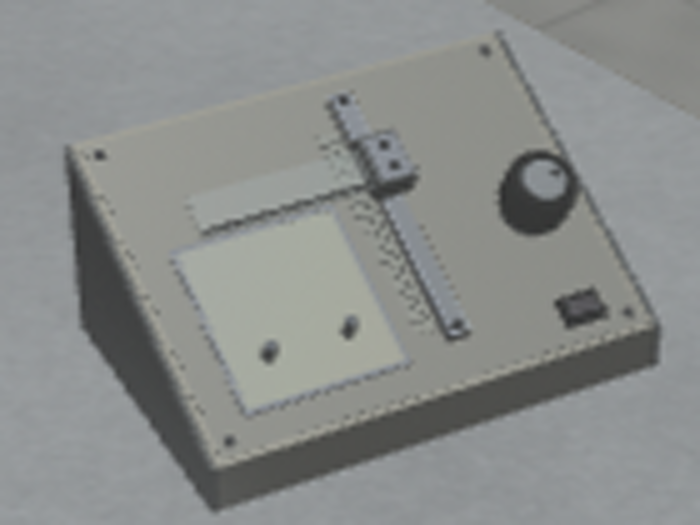

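View pics/topz.png

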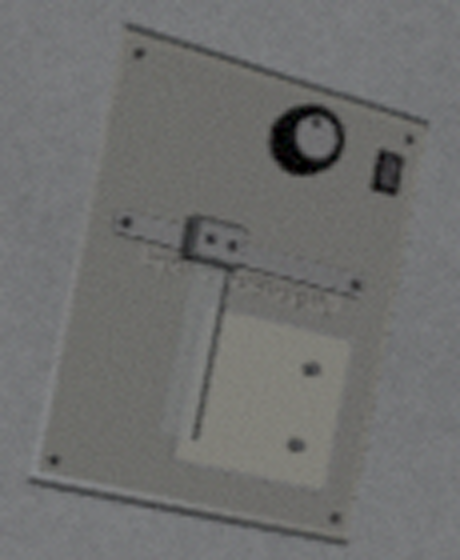

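```bash
cat > fit.py <<'E'
from h import *
from scipy.optimize import least_squares
a=np.radians(27);c,s=np.cos(a),np.sin(a)
# deck frame: origin deck at reader x=0: z=.035+.0935*tan
z0=.035+.0935*np.tan(a)
def deck(u,v,n): return np.array([u*c-n*s, v, z0+u*s+n*c])
def world(p,P): 
    x,y,w=p[:3]; return np.array([x+np.cos(w)*P[0]-np.sin(w)*P[1],y+np.sin(w)*P[0]+np.cos(w)*P[1],P[2]])
T=.0953+.035
C={'BR':(.0935,-.135,T),'FR':(-.0935,-.135,.035),'BL':(.0935,.135,T),'FL':(-.0935,.135,.035),'FL0':(-.0935,.135,0)}
ob=[('top','BR',(222,116.25)),('top','FR',(297,140.75)),('top','BL',(197.5,230)),('top','FL',(276.75,245.25)),
('side','BL',(228.6,184.6)),('side','BR',(315,161.6)),('side','FR',(347,220)),('side','FL',(257.6,248.6)),('side','FL0',(257.6,257))]
# deck points: seat-relative (du,dv,n above deck)
so=[('top',(-.024,-.024,.015),(268.2,201)),('top',(-.024,.024,.015),(264,220.2)),('side',(-.024,.024,.015),(269.6,223.8)),('side',(-.024,-.024,.015),(285.8,218.3)),
('side',(0,0,.003),(273.7,213.5)),('top',(0,0,.003),(252.4,208.7)),('top',(0,-.082,.009),(252.6,174)),('side',(0,-.082,.009),(293.6,197.5))]
rail=[('top',(252.6,174)),('side',(293.6,197.5))]
# knob top centre n=.035
kn=[('top',.035,(190+318/4,110+137/4)),('side',.035,(215+547/5,155+175/5))]
def res(q,full=False):
    off={'side':q[7:10],'top':q[10:13]}
    r=[];N=[]
    def add(cm,X,px,n,w=1): r.append((proj(cm,X+off[cm])-np.array(px))*w);N.append((cm,n))
    for cm,k,px in ob: add(cm,world(q,C[k]),px,k)
    for cm,d,px in so: 
        if abs(d[1])<.05: add(cm,world(q,deck(q[3]+d[0],q[4]+d[1],d[2])),px,d)
    for cm,n,px in kn: add(cm,world(q,deck(q[5],q[6],n)),px,'knob')
    if full: return r,N
    return np.concatenate(r+[q[7:]/.002])
def getfit():
    return least_squares(res,[.6134,.1009,1.4,-.01,.05,-.01,-.09]+[0]*6,x_scale=[.01]*13)
if __name__=="__main__":
    f=getfit();q=f.x;print(q.round(4));r,N=res(q,True)
    for a_,n in zip(r,N):print(n,a_.round(2))
    w=q[2];print("seat",world(q,deck(q[3],q[4],.003)),"knob",world(q,deck(q[5],q[6],.025)))
    print('sd',np.sqrt(np.diag(np.linalg.inv(f.jac.T@f.jac))).round(4))
E
python3 fit.py
python3 - <<'E'
from h import *
a=cv2.imread("pics/side0.png")[285:395,270:380];b=cv2.imread("pics/top0.png")[190:330,330:440]
cv2.imwrite("pics/dz.png",np.hstack([cv2.resize(a,(440,560),interpolation=cv2.INTER_CUBIC)[:440],cv2.resize(b,(330,440),interpolation=cv2.INTER_CUBIC)]) if 0 else np.hstack([cv2.resize(a,None,fx=3.5,fy=3.5,interpolation=cv2.INTER_CUBIC),cv2.resize(b,None,fx=3.5,fy=3.5,interpolation=cv2.INTER_CUBIC)[:385]]))
for c in("side","top"):
    read_camera(c)
    for n in("dish","dish_plain"):
      for x in silhouettes(c,n): m=x["region"];print(c,n,round(x["confidence"],2),np.round(x["pixel"],1),m.sum(),np.argwhere(m).mean(0)[::-1].round(2))
E
```

```text
[ 6.0940e-01  1.0250e-01  1.3513e+00 -2.5400e-02  5.7600e-02 -1.4100e-02
 -9.8800e-02  2.0000e-04 -3.0000e-04  1.0000e-04 -2.0000e-04  3.0000e-04
  4.0000e-04]
('top', 'BR') [-0.66  0.55]
('top', 'FR') [0.36 1.22]
('top', 'BL') [-0.43 -1.14]
('top', 'FL') [-0.21 -0.08]
('side', 'BL') [ 0.85 -1.19]
('side', 'BR') [-0.73 -0.27]
('side', 'FR') [-0.79  0.41]
('side', 'FL') [ 0.49 -0.05]
('side', 'FL0') [1.01 1.69]
('top', (-0.024, -0.024, 0.015)) [-0.61  0.05]
('top', (-0.024, 0.024, 0.015)) [-0.33 -0.02]
('side', (-0.024, 0.024, 0.015)) [-0.24 -1.49]
('side', (-0.024, -0.024, 0.015)) [-0.31 -0.84]
('side', (0, 0, 0.003)) [-0.52  1.07]
('top', (0, 0, 0.003)) [ 2.51 -0.27]
('top', 'knob') [-0.39 -0.29]
('side', 'knob') [-0.09  0.66]
seat [0.54794754 0.09162244 0.07378496] knob [0.70063552 0.05764266 0.09852076]
sd [0.0018 0.0019 0.0058 0.0015 0.0014 0.0023 0.0021 0.0016 0.0017 0.0015
 0.0016 0.0017 0.0019]
side dish 0.94 [291.9 374.2] 685 [294.25 372.88]
side dish 0.8 [333.1 332.2] 562 [331.76 336.93]
side dish 0.79 [300.7 307.5] 486 [300.27 305.72]
side dish 0.73 [325.3 193.5] 212 [322.54 193.01]
side dish_plain 0.86 [353.9 301.3] 511 [356.46 300.86]
top dish 0.86 [397.1 255.3] 458 [398.31 256.05]
top dish 0.66 [407.  306.2] 480 [406.72 303.49]
top dish 0.64 [352.5 254.4] 440 [354.42 253.93]
top dish 0.25 [245.8 184.9] 8267 [246.78 182.45]
top dish_plain 0.68 [379.1 211.9] 425 [381.6  209.84]
```

View pics/dz.png

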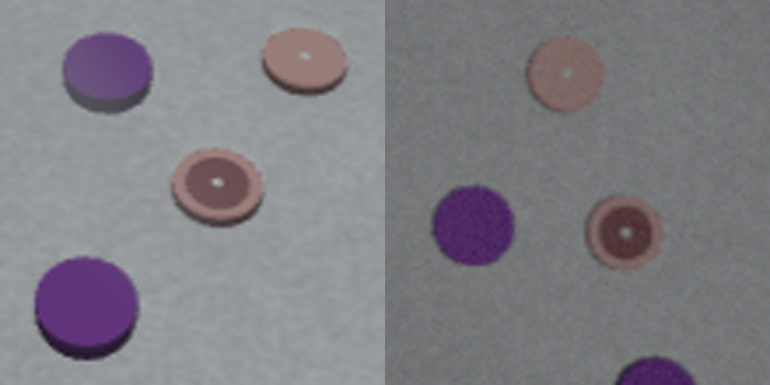

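```bash
python3 - <<'E'
from fit import *
print("dish",tri((332,337.3),(398.6,256.3)))
print("dish@.012 top",plane("top",(398.6,256.3),.012),"side",plane("side",(332,337.3),.012))
q=getfit().x;w=q[2];seat=world(q,deck(q[3],q[4],.003))
up=np.array([np.cos(w),np.sin(w),0])
# cursor line from top picture: ends
for e in((190+228/4,110+268/4),(190+197/4,110+438/4)):
    o,d=ray("top",e); nn=np.array([-s*up[0],-s*up[1],c]); P0=seat+nn*.018
    X=o+d*((P0-o)@nn)/(d@nn); r=X-seat; sl=np.array([c*up[0],c*up[1],s]);print("line u",r@sl,"v",r@np.array([-up[1],up[0],0]))
for e in((215+370/5,155+187/5),(215+205/5,155+235/5)):
    o,d=ray("side",e); X=o+d*((P0-o)@nn)/(d@nn); r=X-seat;print("side line u",r@sl,"v",r@np.array([-up[1],up[0],0]))
s_=read_state();M=R.from_rotvec(s_["orientation"]).as_matrix();print(M.round(4),s_['t'])
print("need yaw of tool y",w+np.pi/2,"now",np.arctan2(M[1,1],M[0,1]))
E
```

```text
dish (array([ 0.42249556, -0.27349255,  0.00780298]), [np.float64(0.0002690142534895446), np.float64(0.00026901425348966967)])
dish@.012 top [ 0.42238595 -0.27218223  0.012     ] side [ 0.42017082 -0.27596986  0.012     ]
line u 0.04432081363546342 v -0.06689624212362495
line u 0.0414554011742294 v 0.03602808390914177
side line u 0.042819580925445744 v -0.06393993199896568
side line u 0.041847173811551786 v 0.03629003303574224
[[-0.9207  0.3902 -0.    ]
 [ 0.3902  0.9207  0.    ]
 [ 0.      0.     -1.    ]] 1.3
need yaw of tool y 2.9220572100850726 now 1.1699918706525911
```

```bash
python3 -m creep '[[0,0,0,0.1158,0],[0,0,0,0.1158,0],[0,0,0,0.1158,0],[0,0,0,0.1158,0],[0,0,0,0.1158,0],[0,0,0,0.1158,0],[0,0,0,0.1158,0],[0,0,0,0.1158,0],[0,0,0,0.1158,0],[0,0,0,0.1158,0],[0,0,0,0.1158,0],[0,0,0,0.1158,0]]' && python3 -m creep '[[-0.02,0.0303,0,0,0],[-0.02,0.0303,0,0,0],[-0.02,0.0303,0,0,0],[-0.02,0.0303,0,0,0],[-0.02,0.0303,0,0,0],[-0.02,0.0303,0,0,0],[-0.02,0.0303,0,0,0],[-0.02,0.0303,0,0,0],[-0.02,0.0303,0,0,0],[-0.02,0.0303,0,0,0],[-0.02,0.0303,0,0,0],[-0.02,0.0303,0,0,0]]'
```

```text
t: 2.3
tool_pos: [0.2341, 0.5524, 0.2003]
orientation: [2.457, 1.958, -0.0]
force: [-0.2, -0.3, 0.2]
opening: 0.0932
t: 3.3
tool_pos: [0.5378, 0.2375, 0.2005]
orientation: [2.451, 1.965, 0.001]
force: [0.9, -0.2, -0.4]
opening: 0.0929
```

```bash
python3 -m creep '[[-0.0405,0,0,0,0],[-0.0405,0,0,0,0],[-0.0405,0,0,0,0],[-0.0405,0,0,0,0],[-0.0405,0,0,0,0],[-0.0405,0,0,0,0],[-0.0405,0,0,0,0],[-0.0405,0,0,0,0],[-0.0405,0,0,0,0],[-0.0405,0,0,0,0],[-0.0405,0,0,0,0],[-0.0405,0,0,0,0]]' && python3 -m creep '[[-0.0375,-0.002,0.03,0,0],[0,0,0.04,0,0],[0,0,0.04,0,0],[0,0,0.02,0,0],[0,0,0,0,0],[0,0,0,0,0]]'; python3 - <<'E'
from h import *
s=read_state();M=R.from_rotvec(s["orientation"]).as_matrix();print(s["tool_pos"],s["q"],M.round(3))
for c in("side","top"):
    im=read_camera(c)
    px=proj(c,s["tool_pos"]+M[:,2]*.011); print(c,px)
    x,y=int(px[0]),int(px[1]); z=im[max(0,y-60):y+60,x-60:x+60,::-1].copy(); cv2.imwrite(f"pics/{c}1.png",cv2.resize(z,None,fx=4,fy=4,interpolation=cv2.INTER_CUBIC)); print(x-60,max(0,y-60))
E
```

```text
t: 4.3
tool_pos: [0.43, -0.2372, 0.2007]
orientation: [2.451, 1.964, 0.001]
force: [-0.1, -0.3, -0.6]
opening: 0.0932
t: 4.8
tool_pos: [0.4211, -0.266, 0.0736]
orientation: [-2.449, -1.963, 0.001]
force: [0.5, -0.0, 1.4]
opening: 0.0929
[ 0.42113563 -0.266046    0.07364131] [-6.66387478e-01 -4.33773595e-02  1.90452919e+00 -7.73883394e-06
  1.28322136e+00 -4.46659826e-01] [[ 0.218  0.976 -0.002]
 [ 0.976 -0.218  0.002]
 [ 0.001 -0.003 -1.   ]]
side [330.32583788 318.35580815]
270 258
top [401.72588126 257.25579578]
341 197
```

View pics/side1.png

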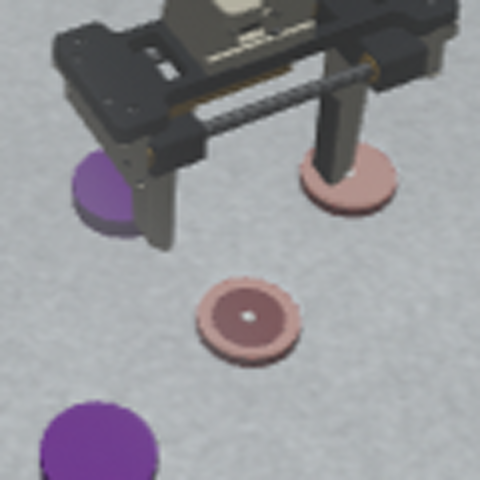

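View pics/top1.png

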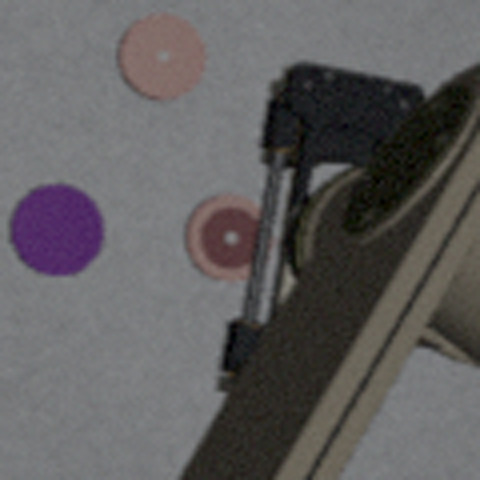

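```bash
python3 - <<'E'
from h import *
s=read_state();M=R.from_rotvec(s["orientation"]).as_matrix();print(s["t"],s["tool_pos"],s["dq"].round(3))
im=read_camera("side").copy()
for dy in(-.0465,.0465):
  for dx in(-.0075,.0075):
    px=proj("side",s["tool_pos"]+M@[dx,dy,.011]); print(px); cv2.circle(im,tuple(int(round(v*16)) for v in px),12,(0,255,0),-1,shift=4)
z=im[258:378,270:390,::-1]; cv2.imwrite("pics/side2.png",cv2.resize(z,None,fx=5,fy=5,interpolation=cv2.INTER_CUBIC))
E
```

```text
4.9 [ 0.42339352 -0.26751593  0.07664814] [ 0.002 -0.014 -0.015  0.001 -0.005  0.002]
[314.13375712 327.59773474]
[310.56121939 322.53300489]
[352.39141115 312.13514205]
[348.50819589 307.40447148]
```

View pics/side2.png

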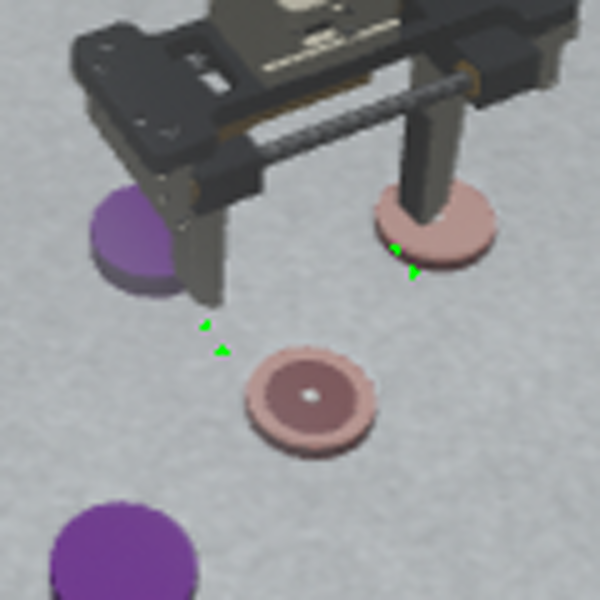

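```bash
python3 - <<'E'
from h import *
M=R.from_rotvec([-6.25273674e-01, -3.07823982e+00,  2.74423954e-03]).as_matrix();t=np.array([0.2338054 , 0.55192818, 0.19929789])
o=[]
for c,x0,y0 in(("side",30,60),("top",0,320)):
  im=cv2.imread(f"pics/{c}0.png")
  for dy in(-.0465,.0465):
   for dx in(-.0075,.0075):
    px=proj(c,t+M@[dx,dy,.011]); print(c,px); cv2.circle(im,tuple(int(round(v*16)) for v in px),12,(0,255,0),-1,shift=4)
  o.append(cv2.resize(im[y0:y0+100,x0:x0+100],None,fx=4,fy=4,interpolation=cv2.INTER_CUBIC))
cv2.imwrite("pics/start.png",np.hstack(o))
E
```

```text
side [ 89.70289077 158.04216017]
side [ 84.08547015 158.80883918]
side [ 91.33987611 143.44270417]
side [ 86.02637748 144.13550013]
top [ 60.12176842 359.41878178]
top [ 57.24974879 366.10933662]
top [ 20.43475687 342.87187537]
top [ 17.5254118  349.52210095]
```

View pics/start.png

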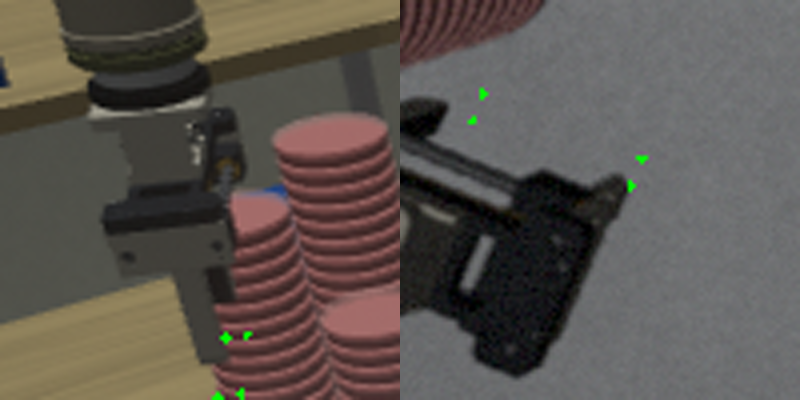

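```bash
python3 -m creep '[[-0.007,0,0.01,0,0],[0,0,0.02,0,0],[0,0,0.015,0,0],[0,0,0.01,0,0],[0,0,0,0,0],[0,0,0,0,0]]';  python3 - <<'E'
from h import *
s=read_state();M=R.from_rotvec(s["orientation"]).as_matrix();print(s["t"],s["tool_pos"],s["force"])
im=read_camera("side").copy()
for dy in(-.0465,.0465):
  for dx in(-.0075,.0075):
    px=proj("side",s["tool_pos"]+M@[dx,dy,.011]); cv2.circle(im,tuple(int(round(v*16)) for v in px),12,(0,255,0),-1,shift=4)
z=im[258:378,270:390,::-1]; cv2.imwrite("pics/side3.png",cv2.resize(z,None,fx=5,fy=5,interpolation=cv2.INTER_CUBIC))
E
```

```text
t: 5.45
tool_pos: [0.4204, -0.2736, 0.0194]
orientation: [-2.451, -1.965, 0.0]
force: [-0.1, -1.1, 1.1]
opening: 0.093
5.45 [ 0.42043278 -0.2735838   0.01939153] [-0.06585854 -1.13348414  1.06031128]
```

View pics/side3.png

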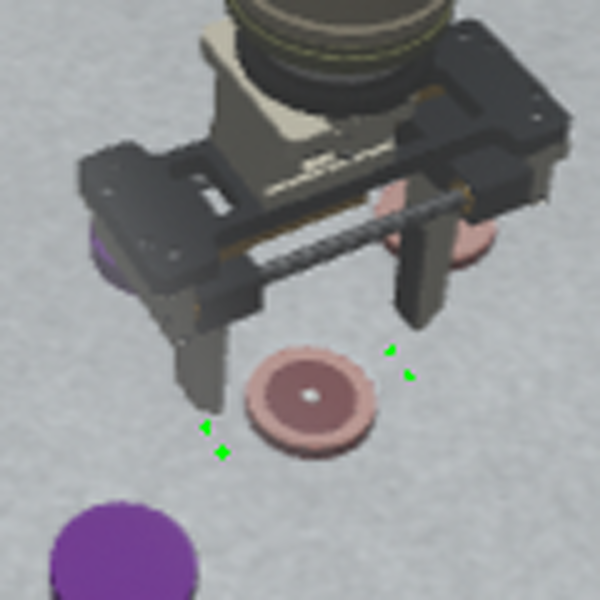

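```bash
python3 -m creep '[[0,0,0,0,110],[0,0,0,0,110],[0,0,0,0,110],[0,0,0,0,110],[0,0,0,0,110],[0,0,0,0,110]]' 5;  python3 - <<'E'
from h import *
s=read_state();M=R.from_rotvec(s["orientation"]).as_matrix();print(s["t"],s["tool_pos"],s["force"])
im=read_camera("side").copy()
for dy in(-.5*s["opening"],.5*s["opening"]):
  for dx in(-.0075,.0075):
    px=proj("side",s["tool_pos"]+M@[dx,dy,.011]); cv2.circle(im,tuple(int(round(v*16)) for v in px),12,(0,255,0),-1,shift=4)
z=im[258:378,270:390,::-1]; cv2.imwrite("pics/side4.png",cv2.resize(z,None,fx=5,fy=5,interpolation=cv2.INTER_CUBIC))
E
```

```text
t: 6.0
tool_pos: [0.4206, -0.2735, 0.0195]
orientation: [2.451, 1.964, 0.0]
force: [0.7, 0.4, -0.6]
opening: 0.0575
6.0 [ 0.42059842 -0.27354728  0.01951052] [ 0.73483621  0.44296537 -0.62677985]
```

View pics/side4.png

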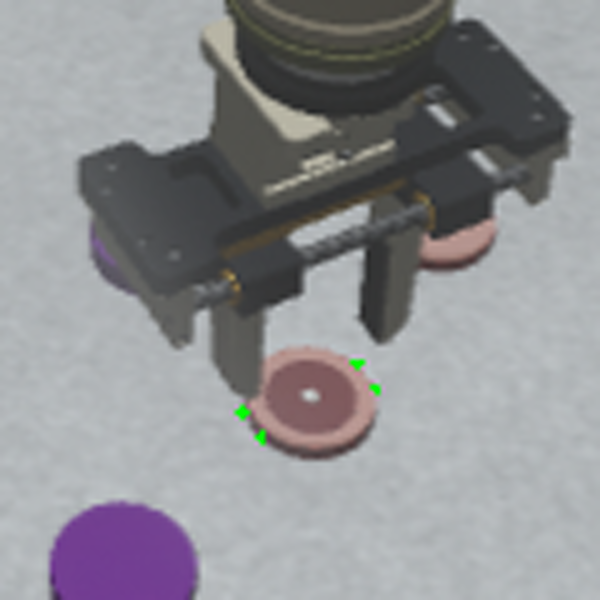

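```bash
python3 - <<'E'
from h import *
s=read_state();M=R.from_rotvec(s["orientation"]).as_matrix();t=s["tool_pos"]
from scipy.optimize import least_squares
P=[M@[-.0075,-.0288,.011],M@[-.0075,.0288,.011]];O=[(322.6,336),(346.6,326.6)]
f=lambda d:np.concatenate([proj("side",t+p+d)-o for p,o in zip(P,O)])
for k in range(-5,35,5):
    r=least_squares(lambda e:f(np.array([e[0],e[1],k/1000])),[0,0]).x; print(k,r)
print(least_squares(lambda e:f(np.array([0,0,e[0]])),[0]).x)
E
```

```text
-5 [0.0226123  0.01785174]
0 [0.01947172 0.01501942]
5 [0.01633123 0.01218715]
10 [0.01319083 0.00935492]
15 [0.01005052 0.00652273]
20 [0.00691031 0.00369059]
25 [0.0037702  0.00085849]
30 [ 0.00063019 -0.00197356]
[0.02892311]
```

```bash
python3 -m creep '[[0,0,0,0,110],[0,0,0,0,110]]' 5;python3 -m creep '[[0,0,0,0,60],[0,0,0,0,60],[0,0,0,0,60],[0,0,0,0,60]]' 5; python3 -c "
from h import *
s=read_state();print(s['q'],s['opening'])"
```

```text
t: 6.22
tool_pos: [0.4205, -0.2735, 0.0193]
orientation: [2.452, 1.965, -0.0]
force: [-0.8, 0.1, 0.1]
opening: 0.0529
t: 6.55
tool_pos: [0.4205, -0.2735, 0.0193]
orientation: [-2.451, -1.965, -0.0]
force: [-0.5, 0.9, 0.2]
opening: 0.0704
[-6.78893884e-01  3.54259139e-02  1.93466285e+00  1.20843509e-05
  1.17152213e+00 -4.59307496e-01] 0.07043137684814961
```

```bash
python3 -m creep '[[0,0,0.003,0,30],[0,0,0.003,0,30],[0,0,0.003,0,30],[0,0,0.003,0,30],[0,0,0,0,30],[0,0,0,0,30]]' 5;  python3 - <<'E'
from h import *
s=read_state();M=R.from_rotvec(s["orientation"]).as_matrix();print(s["t"],s["tool_pos"],s["force"])
im=read_camera("side").copy()
for dy in(-.5*s["opening"],.5*s["opening"]):
  for dx in(-.0075,.0075):
    px=proj("side",s["tool_pos"]+M@[dx,dy,.011]); cv2.circle(im,tuple(int(round(v*16)) for v in px),12,(0,255,0),-1,shift=4)
z=im[258:378,270:390,::-1]; cv2.imwrite("pics/side5.png",cv2.resize(z,None,fx=5,fy=5,interpolation=cv2.INTER_CUBIC))
im=read_camera("top");cv2.imwrite("pics/top5.png",cv2.resize(im[180:320,330:500,::-1],None,fx=4,fy=4,interpolation=cv2.INTER_CUBIC))
E
```

```text
t: 7.05
tool_pos: [0.4202, -0.2732, 0.0069]
orientation: [-2.451, -1.964, 0.0]
force: [0.9, -0.9, -1.0]
opening: 0.0822
7.05 [ 0.42019482 -0.27324549  0.00689376] [ 0.86301249 -0.89312435 -0.95482659]
```

View pics/side5.png

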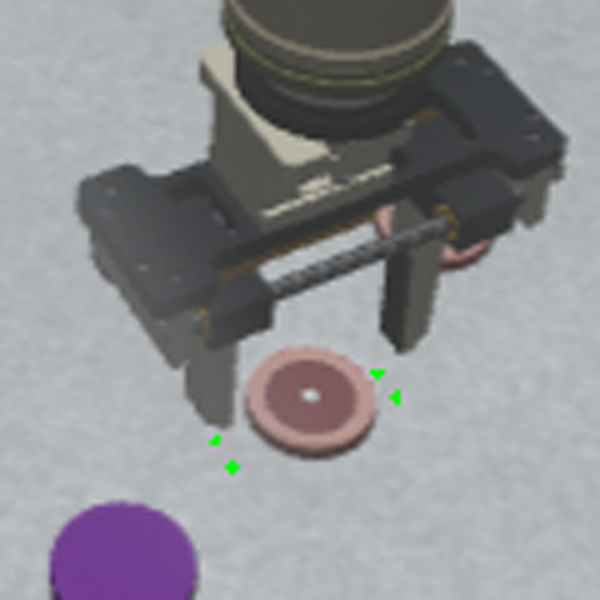

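View pics/top5.png

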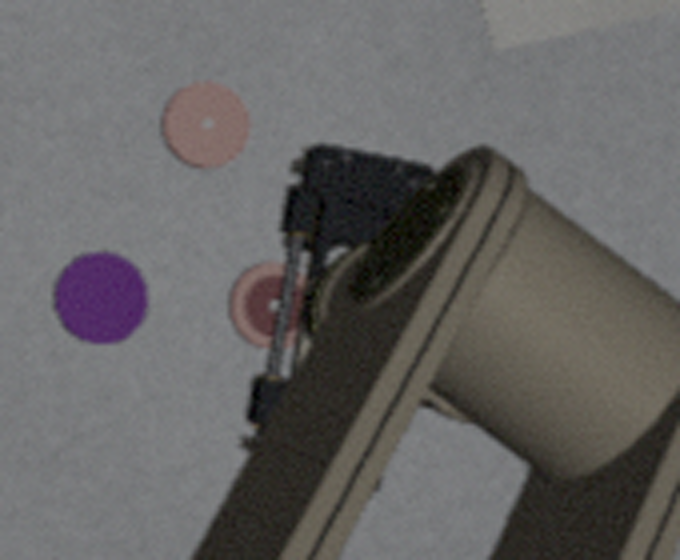

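```bash
python3 -m creep '[[0,0,0.0025,0,20],[0,0,0.0025,0,20],[0,0,0.0025,0,20],[0,0,0.0025,0,20],[0,0,0,0,20]]' 5;  python3 - <<'E'
from h import *
s=read_state();M=R.from_rotvec(s["orientation"]).as_matrix();print(s["t"],s["tool_pos"],s["force"])
im=read_camera("side").copy()
z=im[258:378,270:390,::-1]; cv2.imwrite("pics/side6.png",cv2.resize(z,None,fx=5,fy=5,interpolation=cv2.INTER_CUBIC))
print(proj("side",s["tool_pos"]+M@[-.0075,-s['opening']/2,.011]),proj("side",s["tool_pos"]+M@[-.0075,s['opening']/2,.011]))
E
```

```text
t: 7.57
tool_pos: [0.42, -0.2731, -0.0034]
orientation: [-2.451, -1.964, 0.0]
force: [-0.1, 1.4, 0.6]
opening: 0.0859
7.5667 [ 0.42004387 -0.27314215 -0.00341384] [-0.10457706  1.37468224  0.57462602]
[314.9861584  354.23515915] [348.90175139 339.85758038]
```

View pics/side6.png

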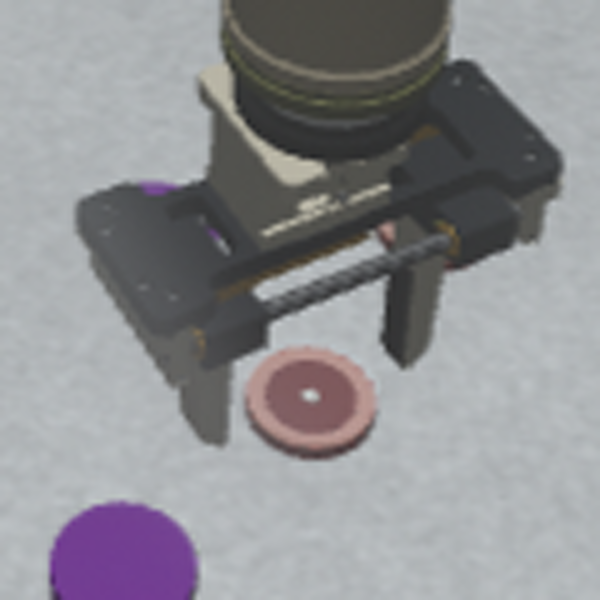

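```bash
python3 -m creep '[[0,0,0.0025,0,20],[0,0,0.0025,0,20],[0,0,0.002,0,20],[0,0,0,0,20]]' 5; python3 -m creep '[[0,0,0,0,130],[0,0,0,0,130],[0,0,0,0,130],[0,0,0,0,130],[0,0,0,0,130],[0,0,0,0,130],[0,0,0,0,130],[0,0,0,0,130]]' 5;  python3 - <<'E'
from h import *
s=read_state();M=R.from_rotvec(s["orientation"]).as_matrix();print(s["t"],s["tool_pos"],s["force"])
im=read_camera("side").copy()
z=im[258:378,270:390,::-1]; cv2.imwrite("pics/side7.png",cv2.resize(z,None,fx=5,fy=5,interpolation=cv2.INTER_CUBIC))
E
```

```text
t: 7.95
tool_pos: [0.4202, -0.2732, -0.0102]
orientation: [-2.451, -1.964, 0.0]
force: [-0.4, -0.2, -0.9]
opening: 0.0858
t: 8.62
tool_pos: [0.4206, -0.2736, -0.0095]
orientation: [2.451, 1.964, 0.0]
force: [-0.1, 0.1, 1.1]
opening: 0.0598
8.6167 [ 0.42062585 -0.27358087 -0.00953123] [-0.08693096  0.14371327  1.10470058]
```

View pics/side7.png

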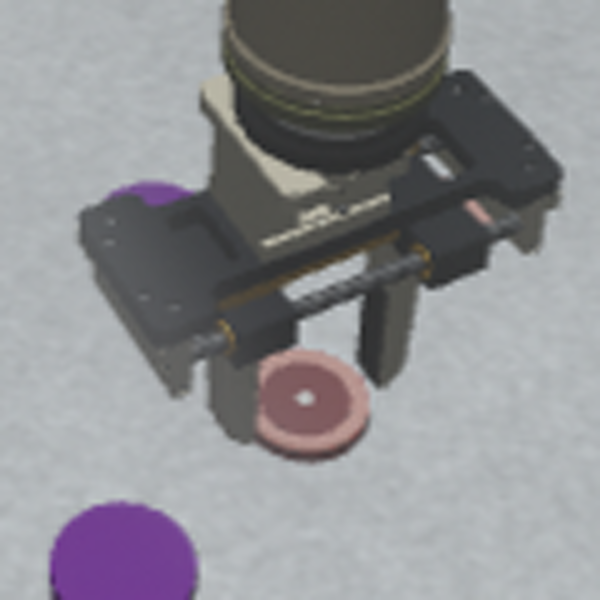

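```bash
python3 -m creep '[[0,0,0,0,130],[0,0,-0.01,0,130],[0,0,-0.03,0,130],[0,0,-0.04,0,130],[0,0,-0.04,0,130],[0,0,-0.03,0,130],[0,0,0,0,130]]' 8 && python3 -m creep '[[0.02,0.0045,0,0,130],[0.035,0.0045,0,0,130],[0.04,0.0045,0,0,130],[0.04,0.0045,0,0,130],[0.04,0.0045,0,0,130],[0.04,0.0045,0,0,130],[0.04,0.0045,0,0,130],[0.04,0.0045,0,0,130],[0.04,0.0045,0,0,130],[0.03,0.0045,0,0,130],[0.0123,0,0,0,130],[0,0,0,0,130]]'; python3 - <<'E'
from fit import *
s=read_state();M=R.from_rotvec(s["orientation"]).as_matrix();print(s["t"],s["tool_pos"],s["opening"],M.round(3))
for c in("side","top"):
    im=read_camera(c); D=s["tool_pos"]+[0,0,.023]; p=proj(c,D); print(c,p); x,y=int(p[0]),int(p[1])
    print(x-60,y-60); im=im.copy(); cv2.circle(im,(x,y),1,(0,255,0),-1)
    cv2.imwrite(f"pics/{c}8.png",cv2.resize(im[y-60:y+60,x-60:x+60,::-1],None,fx=5,fy=5,interpolation=cv2.INTER_CUBIC))
E
```

```text
t: 9.25
tool_pos: [0.4241, -0.2763, 0.1491]
orientation: [2.442, 1.957, 0.004]
force: [0.8, -0.4, 0.3]
opening: 0.0599
t: 10.25
tool_pos: [0.5465, 0.0876, 0.1401]
orientation: [-2.447, -1.968, 0.0]
force: [1.0, 0.7, -0.4]
opening: 0.0597
10.25 [0.54651805 0.08755512 0.14014072] 0.059669421590797876 [[ 0.214  0.977 -0.001]
 [ 0.977 -0.214  0.001]
 [ 0.    -0.001 -1.   ]]
side [272.88602064 187.6654583 ]
212 127
top [254.66631083 205.36881054]
194 145
```

View pics/side8.png

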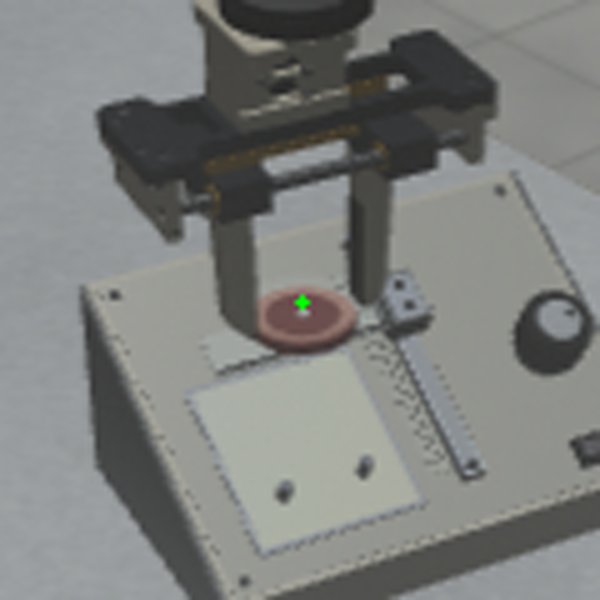

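View pics/top8.png

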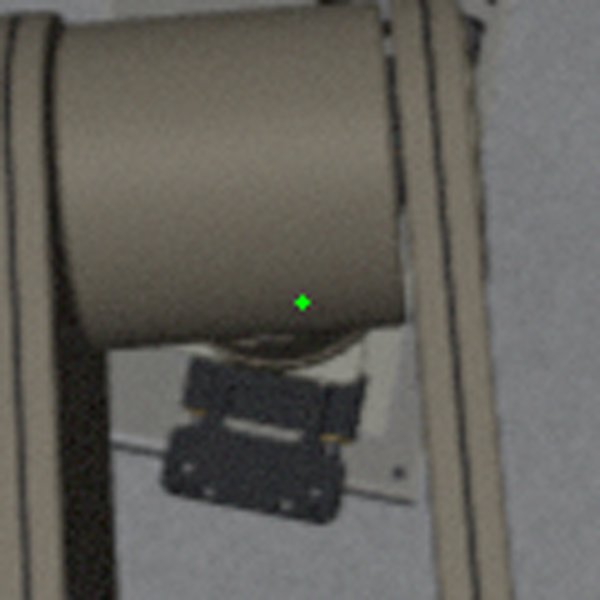

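```bash
python3 -m creep '[[-0.006,0,0,0,130],[0,0,0.015,0,130],[0,0,0.02,0,130],[0,0,0.012,0,130],[0,0,0.005,0,130],[0,0,0,0,130],[0,0,0,0,130]]'; cat > look.py <<'E'
from fit import *
import sys
s=read_state();print(s["t"],s["tool_pos"].round(4),s["opening"],s["force"].round(2))
x0,y0,w,h,k=[int(v) for v in sys.argv[3:8]] if len(sys.argv)>3 else (215,140,130,110,6)
im=read_camera(sys.argv[2])
cv2.imwrite(f"pics/{sys.argv[1]}.png",cv2.resize(im[y0:y0+h,x0:x0+w,::-1],None,fx=k,fy=k,interpolation=cv2.INTER_CUBIC))
E
python3 look.py s9 side
```

```text
t: 10.93
tool_pos: [0.5453, 0.0784, 0.0886]
orientation: [-2.452, -1.964, 0.0]
force: [-0.9, -0.6, 0.6]
opening: 0.0594
10.9333 [0.5453 0.0784 0.0886] 0.05943062177253011 [-0.86 -0.59  0.55]
```

View pics/s9.png

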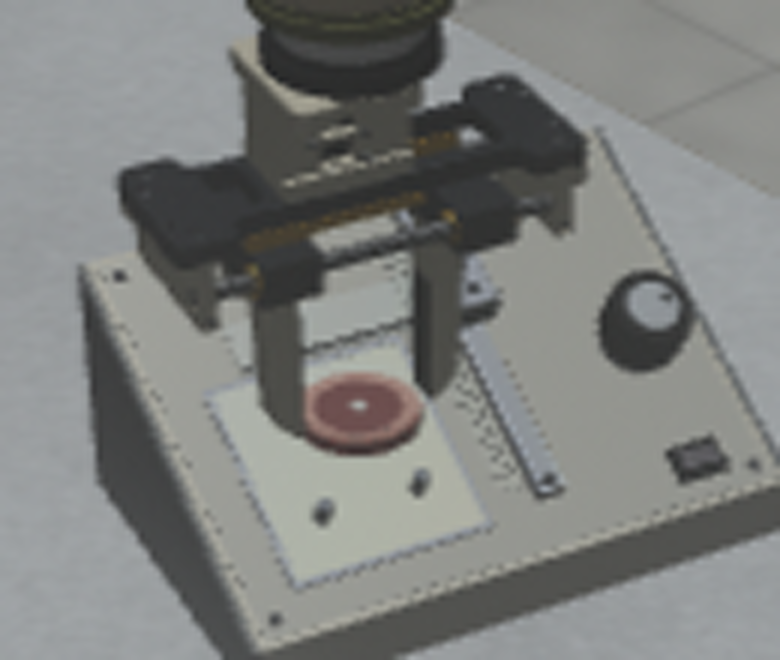

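```bash
python3 -m creep '[[0.004,0,0.003,0,130],[0,0,0.003,0,130],[0,0,0.002,0,130],[0,0,0.002,0,130],[0,0,0,0,130]]'; python3 look.py s10 side;python3 -c "
from fit import *
s=read_state();print(proj('side',s['tool_pos']+[0,0,.023]))"
```

```text
t: 11.4
tool_pos: [0.5458, 0.0831, 0.0778]
orientation: [-2.451, -1.965, 0.001]
force: [-0.4, 0.7, 0.4]
opening: 0.0597
11.4 [0.5458 0.0831 0.0778] 0.05968690913542027 [-0.42  0.67  0.37]
[274.22218776 208.06677962]
```

View pics/s10.png

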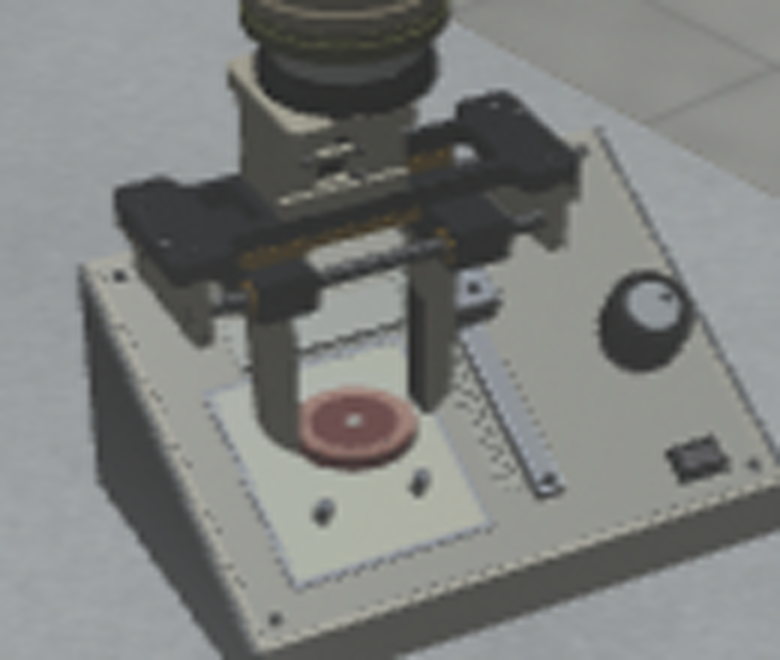

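```bash
python3 -m creep '[[0.0005,0,0.002,0,130],[0.0005,0,0.002,0,130],[0.001,0,0.002,0,130],[0,0,0,0,130]]'; python3 look.py s11 side
```

```text
t: 11.78
tool_pos: [0.5465, 0.085, 0.0719]
orientation: [-2.451, -1.965, 0.001]
force: [0.1, 0.1, 1.1]
opening: 0.0598
11.7833 [0.5465 0.085  0.0719] 0.059821678940187896 [0.09 0.07 1.08]
```

View pics/s11.png

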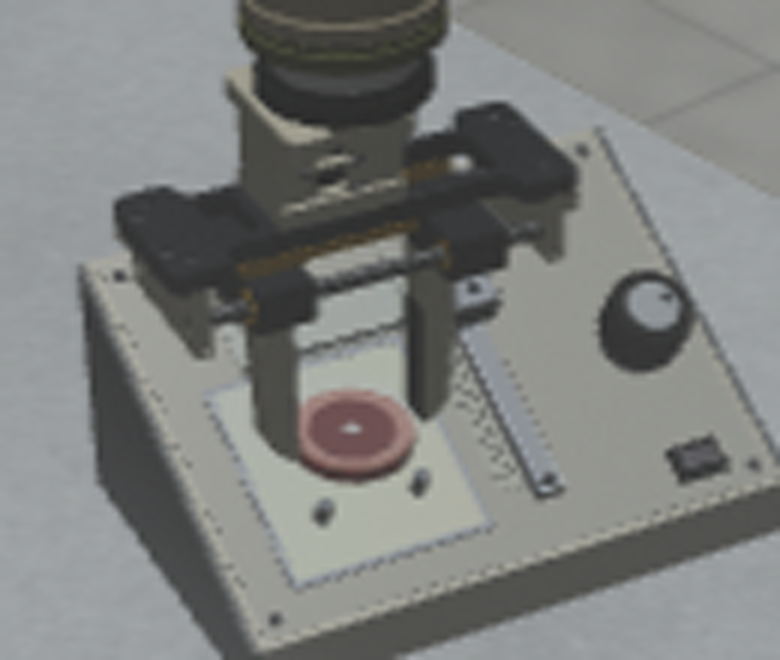

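```bash
python3 -m creep '[[0.001,0,0.002,0,130],[0.001,0,0.002,0,130],[0.0005,0,0.002,0,130],[0,0,0,0,130]]'; python3 look.py s12 side
```

```text
t: 12.17
tool_pos: [0.5468, 0.0875, 0.0657]
orientation: [-2.451, -1.964, 0.001]
force: [0.3, -0.2, 1.1]
opening: 0.0594
12.1667 [0.5468 0.0875 0.0657] 0.059445353712928264 [ 0.25 -0.24  1.1 ]
```

View pics/s12.png

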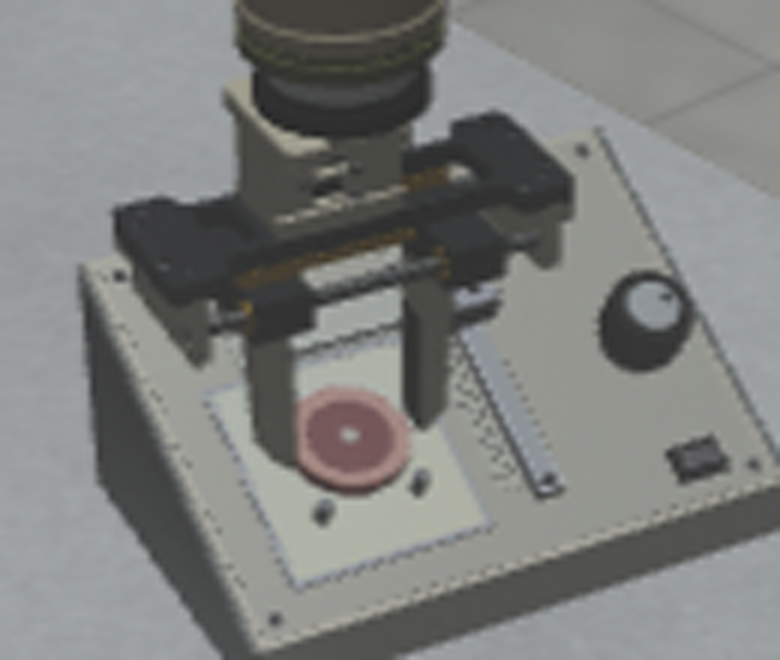

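```bash
python3 -m creep '[[0.0005,0,0.001,0,130],[0,0,0.001,0,130],[0,0,0.001,0,130],[0,0,0,0,130],[0,0,0,0,130]]'; python3 look.py s13 side;  python3 -m creep '[[0,0,0,0,70],[0,0,0,0,70],[0,0,0,0,70],[0,0,0,0,70],[0,0,0,0,70],[0,0,0,0,70]]'; python3 look.py s14 side
```

```text
t: 12.63
tool_pos: [0.5472, 0.0879, 0.0633]
orientation: [-2.451, -1.965, 0.0]
force: [-0.5, -0.7, -0.0]
opening: 0.0594
12.6333 [0.5472 0.0879 0.0633] 0.0594001279534184 [-0.46 -0.69 -0.02]
t: 13.18
tool_pos: [0.5473, 0.0879, 0.0633]
orientation: [2.451, 1.965, 0.0]
force: [0.0, -0.2, 0.1]
opening: 0.0675
13.1833 [0.5473 0.0879 0.0633] 0.0674515944028271 [ 0.04 -0.16  0.12]
```

View pics/s13.png

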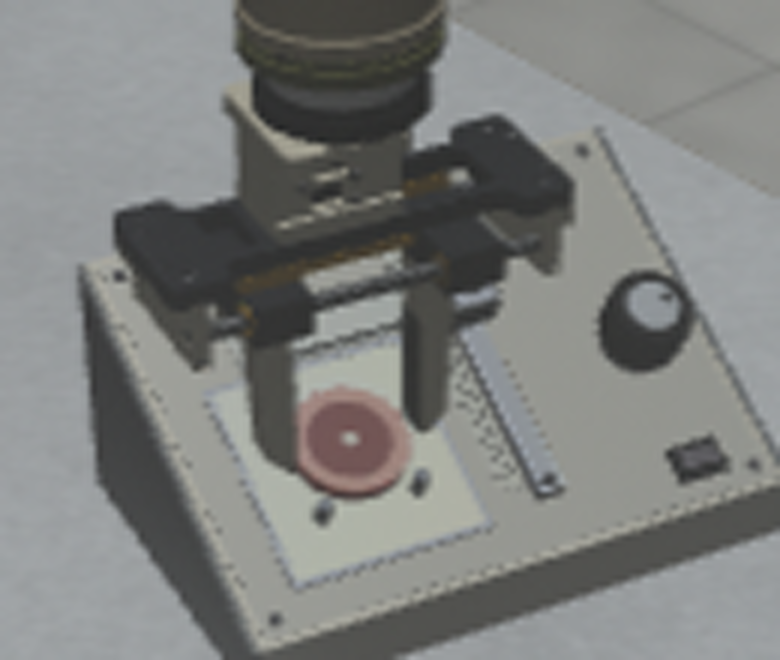

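View pics/s14.png

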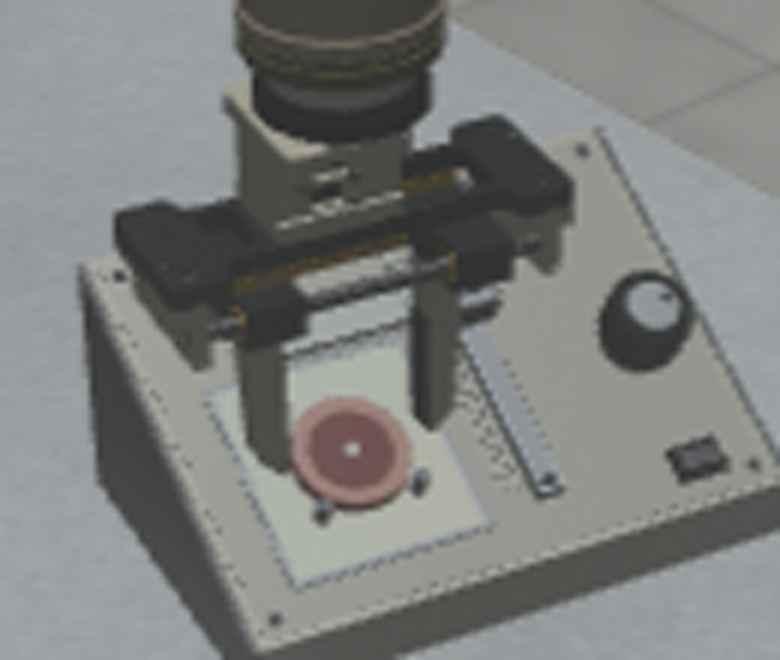

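```bash
python3 -m creep '[[0,0,0,0,40],[0,0,0,0,40],[0,0,0,0,30],[0,0,-0.01,0,30],[0,0,-0.03,0,30],[0,0,-0.035,0,30],[0,0,-0.02,0,30],[0,0,0,0,30]]'; python3 -m creep '[[0,0.02,0,0,110],[0.001,0.035,0,0,110],[0.001,0.04,0,0,110],[0.001,0.035,0,0,110],[0.001,0.02,0,0,110],[0,0.006,0,0,110],[0,0,0,0,110],[0,0,0,0,110]]'; python3 look.py s15 side 215 110 130 120 6;python3 look.py t15 top 180 105 130 140 5
```

```text
t: 13.9
tool_pos: [0.5509, 0.0882, 0.1656]
orientation: [2.447, 1.961, 0.013]
force: [1.0, 0.0, 1.6]
opening: 0.0819
t: 14.57
tool_pos: [0.6996, 0.058, 0.1579]
orientation: [-2.451, -1.964, 0.002]
force: [-0.3, 0.0, -0.0]
opening: 0.053
14.5667 [0.6996 0.058  0.1579] 0.05302990236345222 [-0.27  0.01 -0.  ]
14.6167 [0.6993 0.0582 0.1582] 0.05271308943576959 [-0.04  0.32 -0.16]
```

View pics/s15.png

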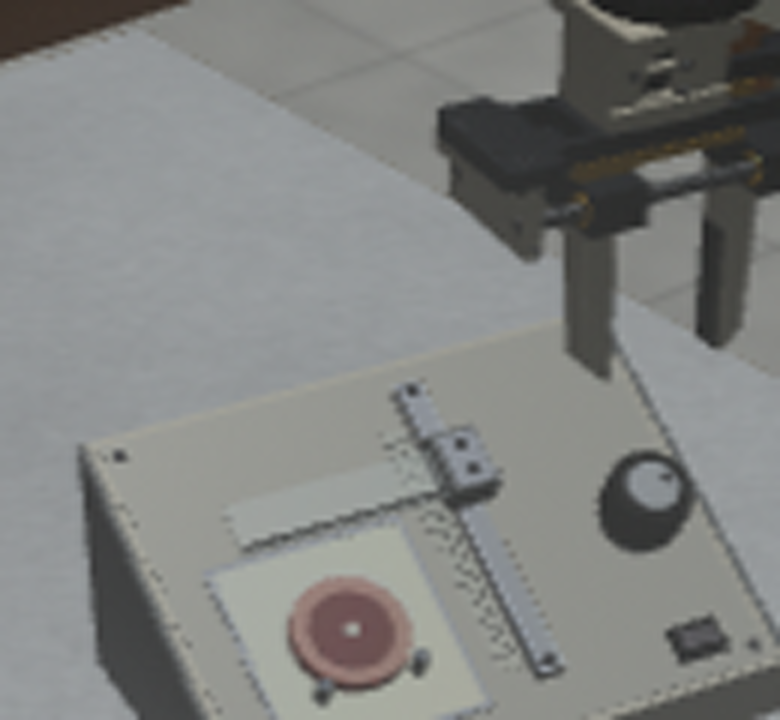

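View pics/t15.png

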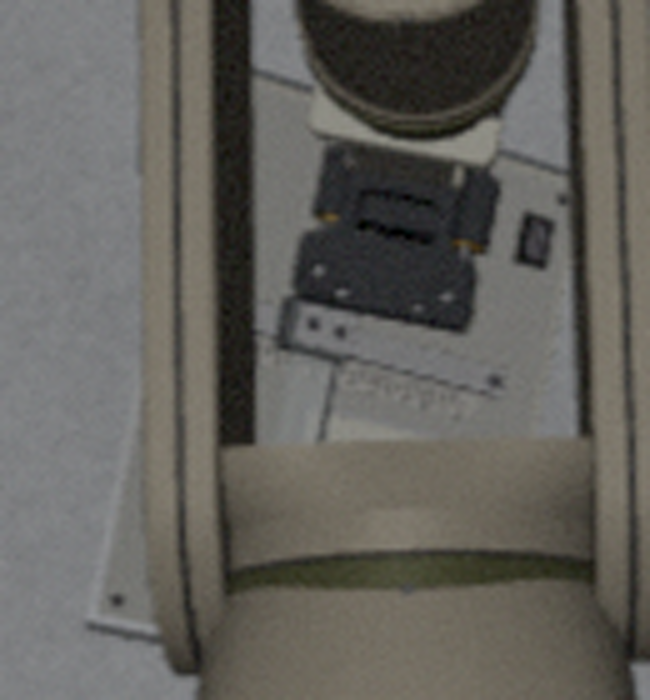

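```bash
python3 - <<'E'
from fit import *
s=read_state();M=R.from_rotvec(s["orientation"]).as_matrix();t=s["tool_pos"]
for dy in(-1,1):print(proj("side",t+M@[-.0075,dy*s["opening"]/2,.011]+[0,0,.026]))
q=getfit().x;w=q[2]
for n in(.009,.025,.035):
    X=world(q,deck(q[5],q[6],n)); print(n,X,proj("side",X),proj("side",X+[.02*np.sin(w),-.02*np.cos(w),0]),proj("side",X-[.02*np.sin(w),-.02*np.cos(w),0]))
print(w, np.arctan2(M[1,0],M[0,0]))
E
```

```text
[316.78792158 173.01721999]
[333.68516039 168.44532853]
0.009 [0.70221742 0.06473217 0.08426466] [321.70987591 195.51547778] [327.79537556 193.7428644 ] [315.56032092 197.3067495 ]
0.025 [0.70063552 0.05764266 0.09852076] [323.22881796 192.55266378] [329.37006166 190.7770769 ] [317.02224792 194.34713813]
0.035 [0.69964684 0.05321172 0.10743083] [324.19450735 190.66901189] [330.37110135 188.89170368] [317.95177343 192.4653518 ]
1.3512608832901758 1.3517022792615165
```

```bash
python3 -m creep '[[0,0.001,0.01,-0.125,110],[0,0,0.02,-0.125,110],[0,0,0.02,-0.125,110],[0,0,0.015,-0.125,110],[0,0,0,0,110],[0,0,0,0,110]]'; python3 look.py s16 side 255 110 130 120 6
```

```text
t: 15.17
tool_pos: [0.6998, 0.058, 0.0928]
orientation: [-1.893, -2.505, 0.002]
force: [-0.3, 0.3, -0.2]
opening: 0.053
15.1667 [0.6998 0.058  0.0928] 0.05298862478292972 [-0.35  0.29 -0.16]
```

View pics/s16.png

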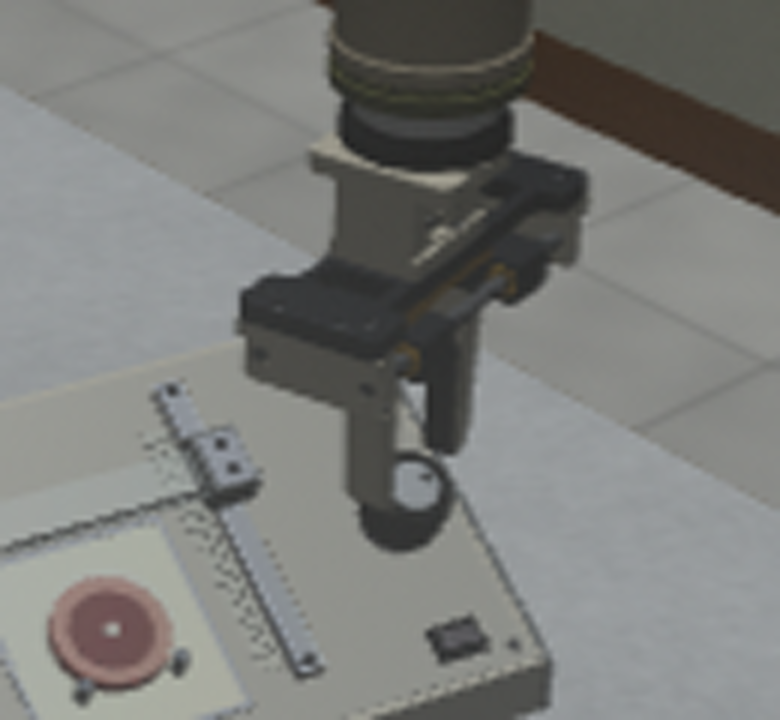

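```bash
python3 -m creep '[[0,0,0.005,0,110],[0,0,0.005,0,110],[0,0,0.005,0,110],[0,0,0.004,0,110],[0,0,0,0,110]]'; python3 -m creep '[[0,0,0,0,160],[0,0,0,0,160],[0,0,0,0,160],[0,0,0,0,160],[0,0,0,0,160]]' 10;python3 look.py s17 side 255 110 130 120 6
```

```text
t: 15.63
tool_pos: [0.7006, 0.0576, 0.0729]
orientation: [-1.889, -2.508, 0.002]
force: [-0.8, -0.2, -0.2]
opening: 0.0528
t: 16.05
tool_pos: [0.7022, 0.0577, 0.0747]
orientation: [1.889, 2.509, 0.002]
force: [6.3, 1.6, -4.0]
opening: 0.0419
16.05 [0.7022 0.0577 0.0747] 0.041858645450055236 [ 6.3   1.61 -4.04]
```

View pics/s17.png

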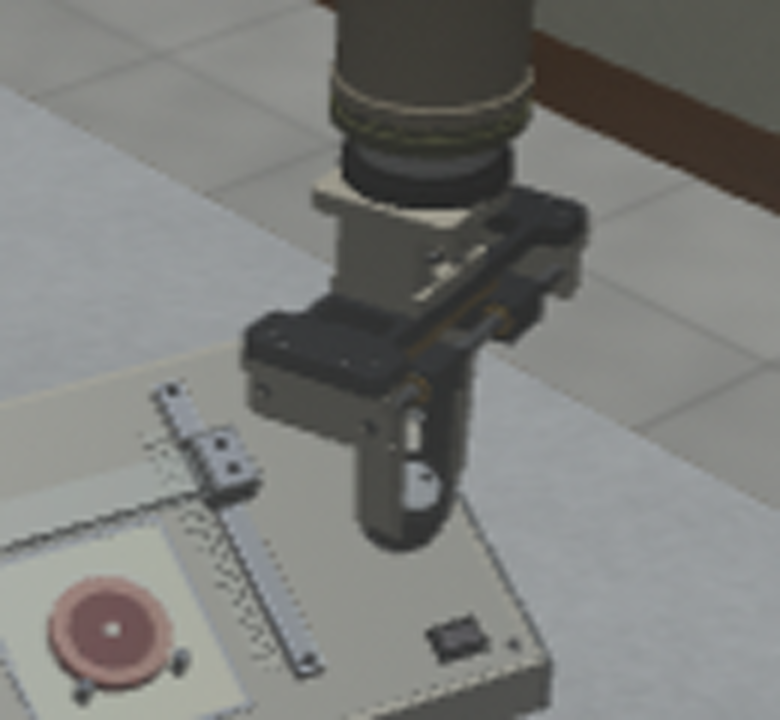

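```bash
python3 -m creep '[[0,0.001,0,0.05,170],[0,0,0,0.1,170],[0,0,0,0.1,170],[0,0,0,0.1,170],[0,0,0,0.1,170],[0,0,0,0,170]]' 12;python3 look.py s18 side 255 110 130 120 6
```

```text
t: 16.6
tool_pos: [0.7013, 0.0576, 0.0744]
orientation: [-2.406, -2.019, 0.003]
force: [-4.5, -1.3, 2.2]
opening: 0.0398
16.6 [0.7013 0.0576 0.0744] 0.039754968126694476 [-4.46 -1.29  2.19]
```

View pics/s18.png

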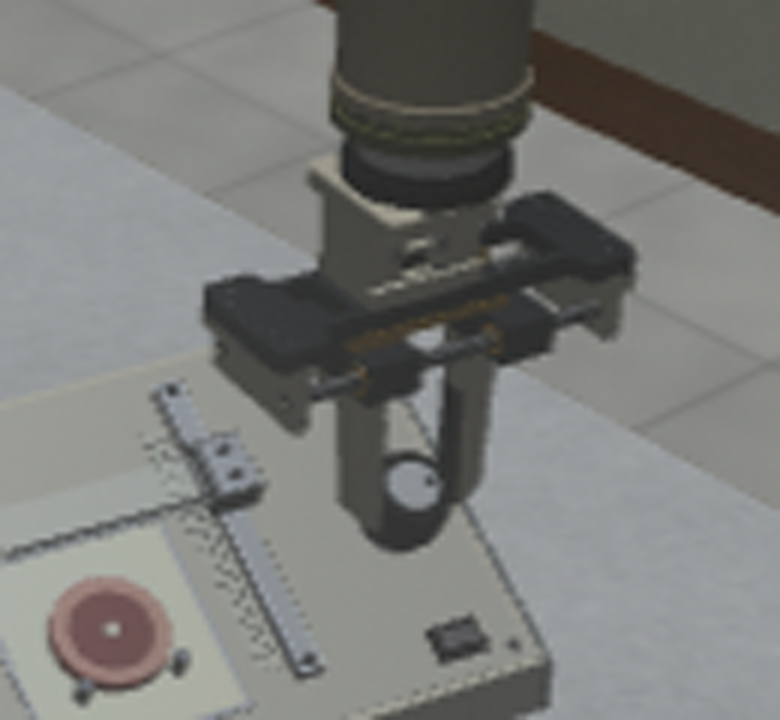

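```bash
python3 -m creep '[[0,0,0,0.1,170],[0,0,0,0.1,170],[0,0,0,0.1,170],[0,0,0,0.1,170],[0,0,0,0.1,170],[0,0,0,0.05,170],[0,0,0,0,170]]' 12; python3 -m creep '[[0,0,0,0,110],[0,0,0,0,110],[0,0,0,0,110],[0,0,0,0,110]]'; python3 look.py s19 side 215 110 130 120 6
```

```text
t: 17.23
tool_pos: [0.7006, 0.0583, 0.0746]
orientation: [-2.859, -1.298, 0.005]
force: [-9.8, 0.6, 8.1]
opening: 0.0418
t: 17.57
tool_pos: [0.7026, 0.0578, 0.0744]
orientation: [2.86, 1.299, 0.001]
force: [0.1, 0.4, 0.5]
opening: 0.0524
17.5667 [0.7026 0.0578 0.0744] 0.05238407501887676 [0.14 0.4  0.55]
```

View pics/s19.png

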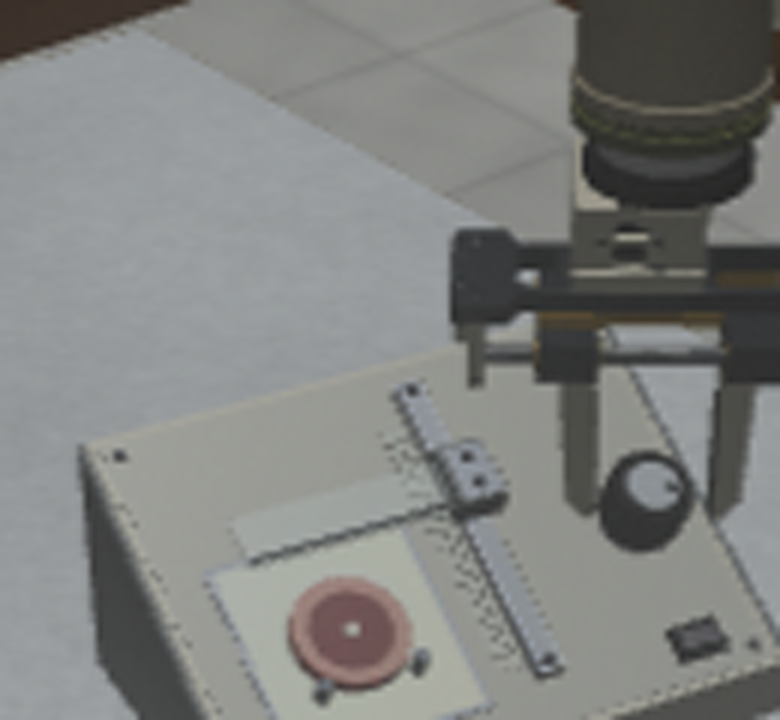

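```bash
cat > meas.py <<'E'
from fit import *
import sys
q=getfit().x;w=q[2];seat=world(q,deck(q[3],q[4],.003))
up=np.array([np.cos(w),np.sin(w),0]);sl=np.array([c*up[0],c*up[1],s]);nn=np.array([-s*up[0],-s*up[1],c]);lf=np.array([-up[1],up[0],0])
def rect(cm,n,im,u=np.arange(-.045,.0701,.0005),v=np.arange(-.06,.0601,.0005)):
    K,Rm,o=cam(cm);U,V=np.meshgrid(u,v,indexing='ij')
    X=seat+U[...,None]*sl+V[...,None]*lf+n*nn
    p=(X-o)@Rm@K.T; m=(p[...,:2]/p[...,2:]).astype(np.float32)
    return cv2.remap(im,m[...,0],m[...,1],cv2.INTER_CUBIC),u,v
if __name__=="__main__":
    print(read_state()['t'])
    for cm in sys.argv[2:]:
        im=read_camera(cm)
        a,u,v=rect(cm,.018,im);b,_,_=rect(cm,.015,im)
        for k,x in(("L",a),("D",b)): cv2.imwrite(f"pics/{sys.argv[1]}{cm}{k}.png",cv2.resize(x[::-1,::-1,::-1],None,fx=3,fy=3,interpolation=cv2.INTER_CUBIC))
        g=a.mean(2)
        bk=cv2.GaussianBlur(g,(1,0+41),0) if 0 else cv2.blur(g,(1,25))
        d=bk-g; us=[]
        for lo in np.arange(-.055,.03,.01):
            sel=(v>=lo)&(v<lo+.01); pr=d[:,sel].mean(1); pr[(u<-.0)|(u>.062)]=-9; i=pr.argmax()
            if 0<i<len(u)-1:
                aa,bb,cc=pr[i-1:i+2]; us.append((round(lo*1000),round(1000*(u[i]+.0005*.5*(aa-cc)/(aa-2*bb+cc)),2),round(pr[i],1)))
        print(cm,us)
        # dish: reddish pixels
        f=b.astype(float); red=((f[...,0]-f[...,1])>25).astype(np.uint8)
        n,l,st,ce=cv2.connectedComponentsWithStats(red)
        i=1+st[1:,4].argmax(); cn,_=cv2.findContours((l==i).astype(np.uint8),cv2.RETR_EXTERNAL,cv2.CHAIN_APPROX_NONE)
        h=cv2.convexHull(max(cn,key=len)); e=cv2.fitEllipse(max(cn,key=len))
        print(" dish u,v mm",np.round([(e[0][1]*.5-45),(e[0][0]*.5-60)],2),"axes",np.round(np.array(e[1])*.5,1))
        hs=cv2.cvtColor(b,cv2.COLOR_RGB2HSV)
E
python3 meas.py m1 side
```

```text
17.6167
side [(-55, np.float64(38.41), np.float64(33.8)), (-45, np.float64(38.31), np.float64(36.0)), (-35, np.float64(38.26), np.float64(40.7)), (-25, np.float64(38.26), np.float64(38.5)), (-15, np.float64(38.13), np.float64(40.5)), (-5, np.float64(38.1), np.float64(40.6)), (5, np.float64(38.18), np.float64(38.5)), (15, np.float64(38.02), np.float64(40.9)), (25, np.float64(38.17), np.float64(40.0))]
 dish u,v mm [-5.27  6.71] axes [39.5 49.2]
```

```bash
python3 -c "
import cv2,numpy as np
a=cv2.imread('pics/m1sideL.png');b=cv2.imread('pics/m1sideD.png');print(a.shape)
cv2.imwrite('pics/m1.png',cv2.resize(np.hstack([a,b]),None,fx=.53,fy=.53))"
```

```text
(693, 723, 3)
```

View pics/m1.png

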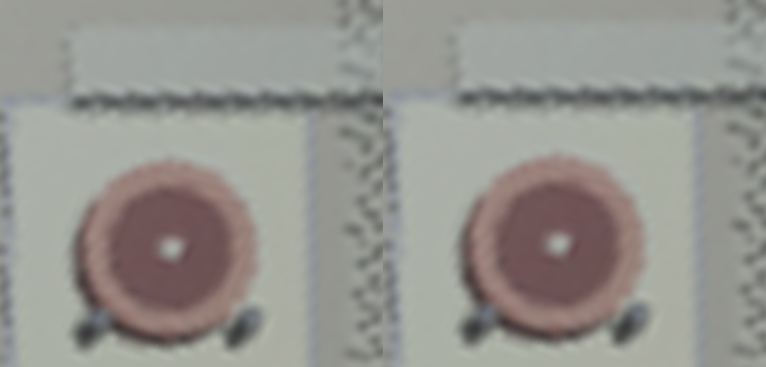

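```bash
python3 - <<'E'
from meas import *
out=[]
for cm in("side","top"):
    im=cv2.imread(f"pics/{cm}0.png")
    a,u,v=rect(cm,.012,im); L,_,_=rect(cm,.018,im)
    g=L.mean(2);d=cv2.blur(g,(1,25))-g
    for lo in(-.05,-.03,-.01,.01,.025):
        pr=d[:,(v>=lo)&(v<lo+.01)].mean(1); pr[(u<.0)|(u>.062)]=-9; print(cm,lo,u[pr.argmax()],end=' ')
    print()
    g=a.mean(2); roi=(u<-.012); 
    z=g.copy(); z[~roi]=255; z[:,np.abs(v)>.04]=255
    thr=(cv2.blur(g,(31,31))-g>25)&roi[:,None]&(np.abs(v)<.036)[None]
    n,l,st,ce=cv2.connectedComponentsWithStats(thr.astype(np.uint8))
    for i in range(1,n):
        if st[i,4]>40: print("  blob u,v",u[0]*1e3+ce[i][1]*.5,v[0]*1e3+ce[i][0]*.5,st[i])
    out.append(cv2.resize(a[::-1,::-1],None,fx=1.6,fy=1.6,interpolation=cv2.INTER_CUBIC))
cv2.imwrite("pics/pins0.png",np.hstack(out))
E
```

```text
side -0.05 0.04600000000000008 side -0.03 0.04550000000000008 side -0.01 0.04550000000000008 side 0.01 0.04550000000000008 side 0.025 0.04500000000000008 
  blob u,v -31.21641791044776 -17.66044776119403 [ 75  17  20  23 268]
  blob u,v -31.370848708487085 29.677121771217713 [169  17  21  22 271]
top -0.05 0.04450000000000008 top -0.03 0.04450000000000008 top -0.01 0.04450000000000008 top 0.01 0.04400000000000008 top 0.025 0.04400000000000008 
  blob u,v -23.485207100591715 -21.239644970414204 [ 72  34  13  19 169]
  blob u,v -23.472067039106147 26.29329608938548 [167  34  13  19 179]
```

View pics/pins0.png

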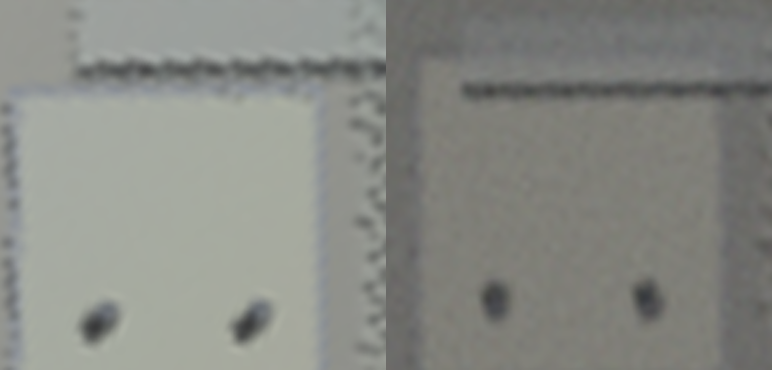

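```bash
python3 -m creep '[[0,0,0,-0.1,110],[0,0,0,-0.12,110],[0,0,0,-0.12,110],[0,0,0,-0.12,110],[0,-0.001,0,-0.12,110],[0,0,0,-0.12,110],[0,0,0,-0.12,110],[0,0,0,-0.12,110],[0,0,0,-0.11,110],[0,0,0,0,110]]'; python3 -m creep '[[0,0,0,0,170],[0,0,0,0,170],[0,0,0,0,170],[0,0,0,0,170],[0,0,0,0,170]]' 12; python3 -m creep '[[0,0,0,0.05,170],[0,0,0,0.1,170],[0,0,0,0.1,170],[0,0,0,0.1,170],[0,0,0,0.1,170],[0,0,0,0.1,170],[0,0,0,0.1,170],[0,0,0,0.1,170],[0,0,0,0.1,170],[0,0,0,0.1,170],[0,0,0,0.05,170],[0,0,0,0,170]]'; python3 meas.py m2 side | cut -c1-200
```

```text
t: 18.5
tool_pos: [0.7014, 0.058, 0.0743]
orientation: [1.819, 2.562, 0.0]
force: [0.2, 0.7, 0.7]
opening: 0.0527
t: 18.92
tool_pos: [0.7021, 0.0583, 0.0745]
orientation: [1.827, 2.554, 0.002]
force: [5.1, 1.6, -1.8]
opening: 0.0421
t: 19.92
tool_pos: [0.7005, 0.0581, 0.0748]
orientation: [-2.83, -1.362, 0.003]
force: [-3.6, -1.3, 5.2]
opening: 0.0414
19.9167
side [(-55, np.float64(30.9), np.float64(30.2)), (-45, np.float64(31.01), np.float64(36.6)), (-35, np.float64(31.01), np.float64(43.1)), (-25, np.float64(31.06), np.float64(41.1)), (-15, np.float64(30
 dish u,v mm [-5.65  7.7 ] axes [41.  48.1]
```

```bash
python3 -m creep '[[0,0,0,0,110],[0,0,0,0,110],[0,0,0,0,110],[0,0,-0.01,-0.1,110],[0,0,-0.03,-0.12,110],[0,0,-0.03,-0.12,110],[0,0,-0.01,-0.12,110],[0,0,0,0,110]]'; python3 -m creep '[[-0.03,0,0,0,110],[-0.04,0,0,0,110],[-0.04,0,0,0,110],[-0.04,0,0,0,110],[-0.04,0,0,0,110],[-0.04,0,0,0,110],[-0.04,0,0,0,110],[-0.04,0,0,0,110],[-0.03,0,0,0,110],[0,0,0,0,110]]'; python3 meas.py m3 side top; python3 look.py s20 side 205 150 130 110 6;  python3 look.py t20 top 190 105 120 145 5
```

```text
t: 20.63
tool_pos: [0.704, 0.0581, 0.1593]
orientation: [2.432, 1.981, 0.009]
force: [0.0, -0.5, 0.8]
opening: 0.0529
t: 21.47
tool_pos: [0.6277, -0.2806, 0.152]
orientation: [-2.451, -1.964, 0.005]
force: [0.2, 0.1, 0.3]
opening: 0.0531
21.4667
side [(-55, np.float64(30.87), np.float64(31.9)), (-45, np.float64(31.01), np.float64(38.6)), (-35, np.float64(31.02), np.float64(45.6)), (-25, np.float64(31.02), np.float64(43.4)), (-15, np.float64(31.01), np.float64(48.5)), (-5, np.float64(31.09), np.float64(45.1)), (5, np.float64(30.86), np.float64(45.4)), (15, np.float64(30.69), np.float64(49.2)), (25, np.float64(30.77), np.float64(46.7))]
 dish u,v mm [-6.43  7.35] axes [48.  51.3]
top [(-55, np.float64(30.02), np.float64(23.5)), (-45, np.float64(30.06), np.float64(27.8)), (-35, np.float64(30.08), np.float64(27.5)), (-25, np.float64(30.06), np.float64(26.9)), (-15, np.float64(29.34), np.float64(19.8)), (-5, np.float64(29.38), np.float64(21.7)), (5, np.float64(29.32), np.float64(25.1)), (15, np.float64(29.35), np.float64(22.2)), (25, np.float64(29.66), np.float64(28.9))]
 dish u,v mm [0.32 2.73] axes [33.1 34.5]
21.5667 [ 0.6293 -0.2755  0.1522] 0.05297556879007605 [0.81 0.91 0.65]
21.6167 [ 0.6299 -0.2742  0.1526] 0.05290711213663832 [ 0.07 -0.45 -0.18]
```

View pics/s20.png

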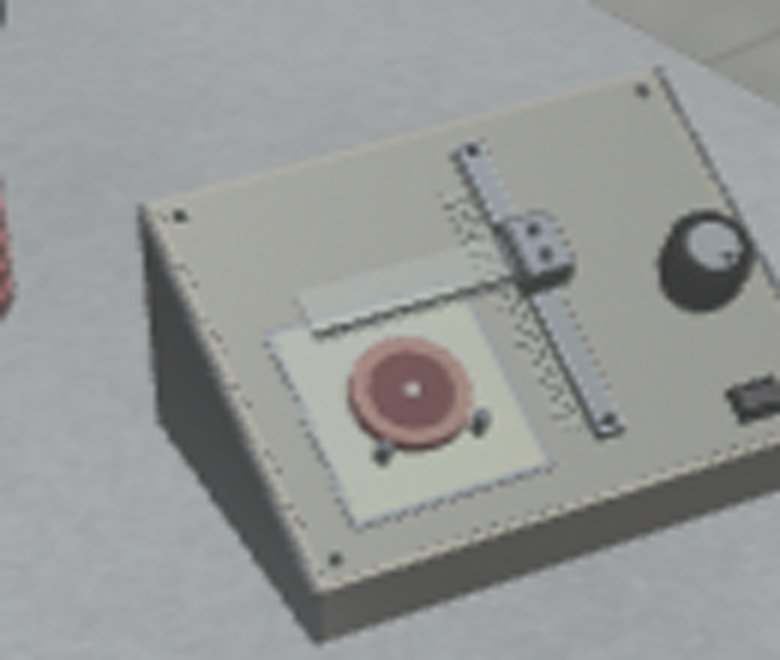

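View pics/t20.png

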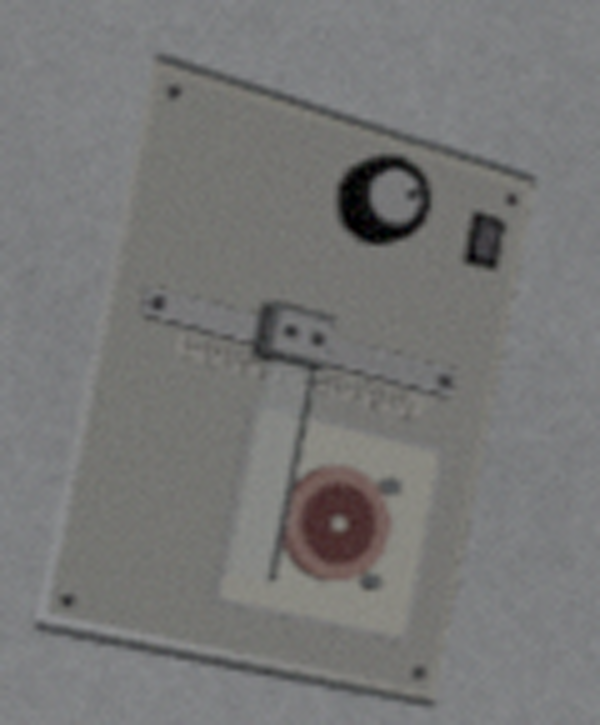

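```bash
cat > zone.py <<'E'
from meas import *
def zone(cm,im,n=.015,u=np.arange(-.045,.05,.00025),v=np.arange(-.045,.045,.00025)):
    b,_,_=rect(cm,n,im,u,v); f=cv2.GaussianBlur(b,(0,0),3).astype(float)
    g=f[...,1]; s_=(f[...,0]-f[...,1])/(f.sum(2)+1)
    out={}
    # dark zone
    for nm,mask in(("zone",None),("all",None)):
        if nm=="all":
            m=s_>.5*(np.percentile(s_,50)*0+.02)+.03
        else:
            al=s_>.04; t=cv2.threshold(g[al].astype(np.uint8).reshape(-1,1),0,255,cv2.THRESH_OTSU)[0]; m=al&(g<t)
        cn,_=cv2.findContours(m.astype(np.uint8),cv2.RETR_EXTERNAL,cv2.CHAIN_APPROX_NONE)
        h=cv2.convexHull(max(cn,key=cv2.contourArea)); e=cv2.fitEllipse(h)
        out[nm]=(1e3*(u[0]+e[0][1]*.00025),1e3*(v[0]+e[0][0]*.00025),np.array(e[1])*.25, 1e3*(u[0]+.00025*h[:,0,1].min()),1e3*(u[0]+.00025*h[:,0,1].max()))
    return out,b
def dudn(cm):
    K,Rm,o=cam(cm); r=seat-o; r/=np.linalg.norm(r); return -(r@sl)/(r@nn)  # apparent... 
if __name__=="__main__":
    o=[]
    for cm in("side","top"):
        im=read_camera(cm); z,b=zone(cm,im)
        for k in z: print(cm,k,[np.round(x,2) for x in z[k]])
        r=seat-cam(cm)[2]; print(" tan",(r@sl)/(r@nn),(r@lf)/(r@nn)); o.append(b[::-1,::-1,::-1])
    cv2.imwrite("pics/zone.png",np.hstack(o))
E
python3 zone.py
```

```text
side zone [np.float64(-6.74), np.float64(5.69), array([39.12, 39.62]), np.float64(-26.25), np.float64(12.75)]
side all [np.float64(-7.95), np.float64(6.93), array([54.98, 56.73]), np.float64(-36.0), np.float64(20.25)]
 tan -0.4553565493107507 0.39286140111245443
top zone [np.float64(0.09), np.float64(2.13), array([38.75, 39.19]), np.float64(-19.25), np.float64(19.5)]
top all [np.float64(1.57), np.float64(2.43), array([55.1 , 57.44]), np.float64(-27.0), np.float64(27.5)]
 tan 0.4217149993907772 0.08463173661867356
```

View pics/zone.png

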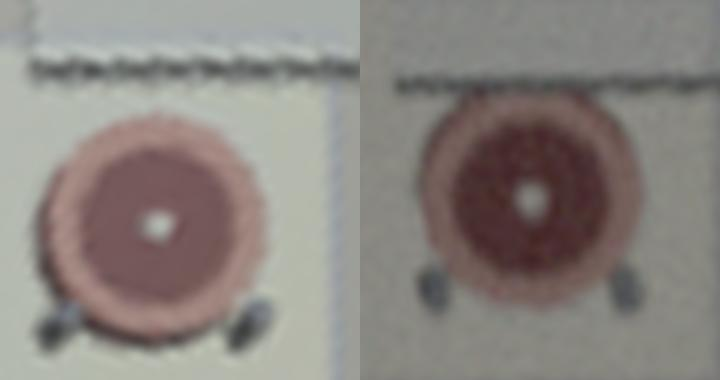

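```bash
python3 -m creep '[[0.03,0,0,0,110],[0.04,0,0,-0.1,110],[0.04,0,0,0,110],[0.04,0,0,0.1,110],[0.04,0,0,0,110],[0.04,0,0,0,110],[0.04,0,0,0,110],[0.04,0,0,0,110],[0.03,-0.003,0,0,110],[0,0,0,0,110],[0,0,0,0,110]]'; python3 -c "
from h import *
s=read_state();M=R.from_rotvec(s['orientation']).as_matrix();d=np.array([.7015,.058,s['tool_pos'][2]])-s['tool_pos'];print(s['tool_pos'],M.T@d,np.arctan2(M[1,0],M[0,0])-1.3513)"
```

```text
t: 22.68
tool_pos: [0.6902, 0.0636, 0.1541]
orientation: [-2.437, -1.982, 0.0]
force: [-0.0, -1.0, -0.4]
opening: 0.0531
[0.69020012 0.06364794 0.1541029 ] [-3.23044468e-03  1.22127338e-02 -2.48479632e-06] 0.014582170062916067
```

```bash
python3 -m creep '[[-0.003,0.012,0.01,0,110],[0,0,0.02,-0.12,110],[0,0,0.02,-0.12,110],[0,0,0.01,-0.12,110],[0,0,0,-0.12,110],[0,0,0,0,110],[0,0,0,0,110]]'; python3 look.py s21 side 255 110 130 120 6
```

```text
t: 23.27
tool_pos: [0.7016, 0.0538, 0.0945]
orientation: [1.907, 2.496, -0.0]
force: [0.4, -0.3, -0.2]
opening: 0.053
23.2667 [0.7016 0.0538 0.0945] 0.05300349283785365 [ 0.44 -0.32 -0.22]
```

View pics/s21.png

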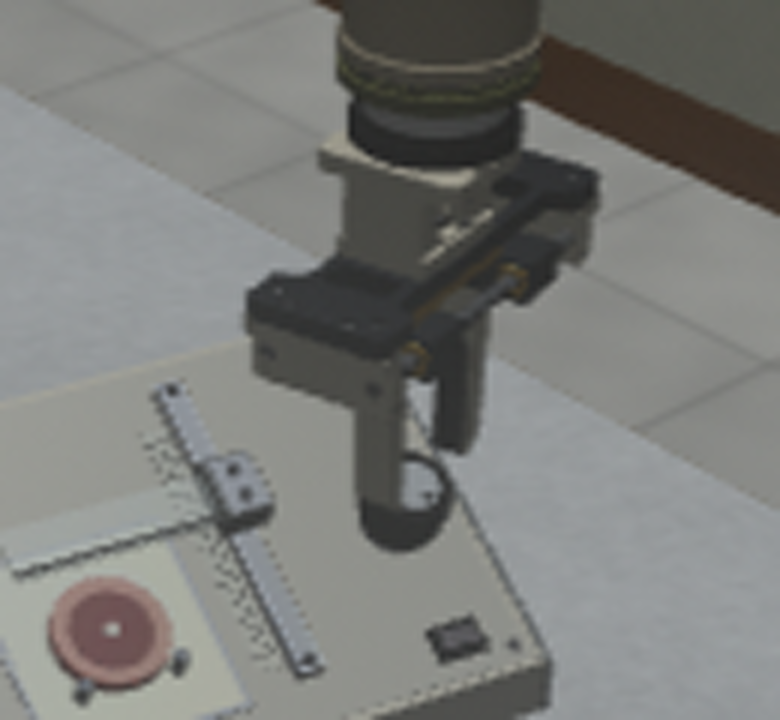

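```bash
python3 -m creep '[[0.004,0.001,0,0,110],[0,0,0.006,0,110],[0,0,0.006,0,110],[0,0,0.006,0,110],[0,0,0.002,0,110],[0,0,0,0,110]]'; python3 -m creep '[[0,0,0,0,170],[0,0,0,0,170],[0,0,0,0,170],[0,0,0,0,170],[0,0,0,0,170]]' 12; python3 -m creep '[[0,0,0,0.05,170],[0,0,0,0.1,170],[0,0,0,0.1,170],[0,0,0,0.1,170],[0,0,0,0.1,170],[0,0,0,0.1,170],[0,0,0,0.1,170],[0,0,0,0.1,170],[0,0,0,0.1,170],[0,0,0,0.1,170],[0,0,0,0,170]]'; python3 meas.py m4 side
```

```text
t: 23.82
tool_pos: [0.7005, 0.0587, 0.0726]
orientation: [-1.901, -2.499, 0.002]
force: [-0.3, -0.0, -0.2]
opening: 0.0528
t: 24.23
tool_pos: [0.7019, 0.0587, 0.0745]
orientation: [1.901, 2.5, 0.001]
force: [2.5, -0.1, -2.6]
opening: 0.0418
t: 25.15
tool_pos: [0.7011, 0.0587, 0.0749]
orientation: [-2.838, -1.347, 0.001]
force: [-3.9, -0.3, 3.2]
opening: 0.0418
25.15
side [(-55, np.float64(24.62), np.float64(33.7)), (-45, np.float64(24.4), np.float64(35.8)), (-35, np.float64(24.36), np.float64(49.8)), (-25, np.float64(24.28), np.float64(43.6)), (-15, np.float64(24.25), np.float64(42.3)), (-5, np.float64(24.14), np.float64(40.3)), (5, np.float64(24.13), np.float64(38.1)), (15, np.float64(24.01), np.float64(44.5)), (25, np.float64(24.09), np.float64(42.8))]
 dish u,v mm [-4.96  7.35] axes [40.2 48.1]
```

```bash
python3 -m creep '[[0,0,0,0,110],[0,0,0,0,110],[0,0,0,-0.1,110],[0,0,0,-0.12,110],[0,0,0,-0.12,110],[0,0,0,-0.12,110],[0,0,0,-0.12,110],[0,0,0,-0.12,110],[0,0,0,-0.12,110],[0,0,0,-0.12,110],[0,0,0,-0.06,110],[0,0,0,0,110]]'; python3 -m creep '[[0,0,0,0,170],[0,0,0,0,170],[0,0,0,0,170],[0,0,0,0,170],[0,0,0,0,170]]' 12; python3 -m creep '[[0,0,0,0.05,170],[0,0,0,0.1,170],[0,0,0,0.1,170],[0,0,0,0.1,170],[0,0,0,0.1,170],[0,0,0,0.1,170],[0,0,0,0.1,170],[0,0,0,0.1,170],[0,0,0,0.05,170],[0,0,0,0,170],[0,0,0,0,170]]'; python3 meas.py m5 side;python3 look.py s22 side 205 150 130 110 6
```

```text
t: 26.2
tool_pos: [0.7017, 0.0586, 0.0741]
orientation: [1.833, 2.551, 0.0]
force: [0.6, 0.2, 0.7]
opening: 0.0528
t: 26.62
tool_pos: [0.702, 0.0588, 0.0743]
orientation: [1.839, 2.546, 0.001]
force: [5.7, 1.1, -3.6]
opening: 0.0424
t: 27.53
tool_pos: [0.7012, 0.0586, 0.0746]
orientation: [-2.684, -1.633, 0.001]
force: [-1.2, -0.6, 3.6]
opening: 0.0406
27.5333
side [(-55, np.float64(19.14), np.float64(33.8)), (-45, np.float64(18.96), np.float64(35.7)), (-35, np.float64(18.51), np.float64(41.7)), (-25, np.float64(18.64), np.float64(41.6)), (-15, np.float64(18.62), np.float64(39.8)), (-5, np.float64(18.88), np.float64(36.9)), (5, np.float64(18.62), np.float64(37.7)), (15, np.float64(18.45), np.float64(34.6)), (25, np.float64(18.37), np.float64(41.0))]
 dish u,v mm [-5.95  7.15] axes [40.2 47.1]
27.5833 [0.7012 0.0586 0.0746] 0.040496305644389566 [-2.87 -1.06  4.23]
```

View pics/s22.png

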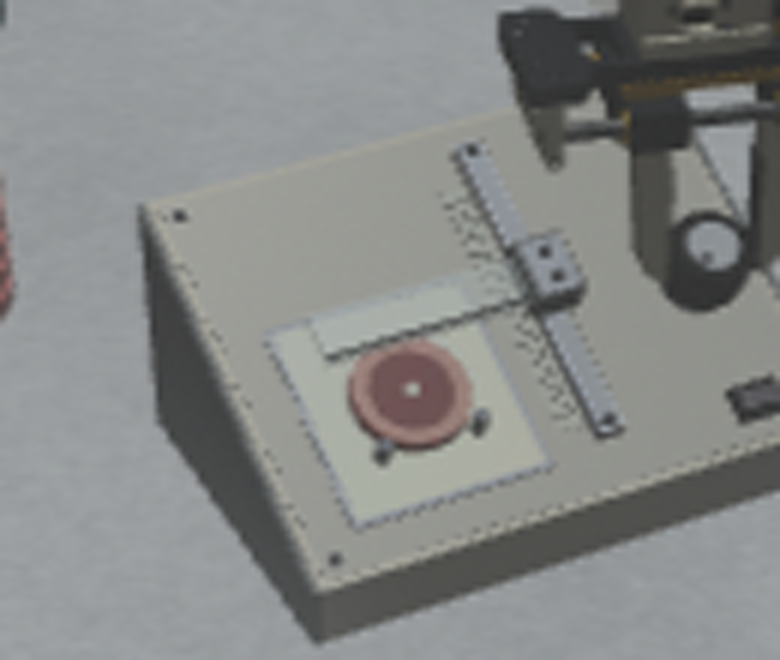

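```bash
python3 -m creep '[[0,0,0,0.06,170],[0,0,0,0.06,170],[0,0,0,0,170],[0,0,0,0,170]]'; python3 meas.py m6 side|head -2; python3 -m creep '[[0,0,0,0,110],[0,0,0,0,110],[0,0,0,0,110],[0,0,-0.01,0,110],[0,0,-0.03,-0.12,110],[0,0,-0.03,-0.12,110],[0,0,-0.01,-0.12,110],[0,0,0,0,110]]'; python3 -m creep '[[-0.03,0,0,0,110],[-0.04,0,0,0,110],[-0.04,0,0,0,110],[-0.04,0,0,0,110],[-0.04,0,0,0,110],[-0.04,0,0,0,110],[-0.04,0,0,0,110],[-0.04,0,0,0,110],[-0.03,0,0,0,110],[0,0,0,0,110]]'; python3 meas.py m7 side top;python3 zone.py; python3 look.py s23 side 205 150 130 110 6;  python3 look.py t23 top 190 105 120 145 5
```

```text
t: 27.97
tool_pos: [0.7013, 0.0589, 0.0744]
orientation: [-2.776, -1.47, 0.001]
force: [-2.3, 1.0, 3.5]
opening: 0.0414
27.9667
side [(-55, np.float64(18.01), np.float64(36.8)), (-45, np.float64(18.05), np.float64(35.9)), (-35, np.float64(17.8), np.float64(41.8)), (-25, np.float64(17.79), np.float64(41.8)), (-15, np.float64(17.82), np.float64(45.3)), (-5, np.float64(17.78), np.float64(37.0)), (5, np.float64(17.79), np.float64(35.4)), (15, np.float64(17.59), np.float64(34.3)), (25, np.float64(17.56), np.float64(41.2))]
t: 28.68
tool_pos: [0.7045, 0.0587, 0.1604]
orientation: [2.461, 1.944, 0.011]
force: [0.5, -0.6, 0.1]
opening: 0.0526
t: 29.52
tool_pos: [0.618, -0.2777, 0.1529]
orientation: [-2.48, -1.928, 0.004]
force: [0.3, -0.2, -0.3]
opening: 0.0531
29.5167
side [(-55, np.float64(18.01), np.float64(38.4)), (-45, np.float64(18.05), np.float64(38.0)), (-35, np.float64(17.8), np.float64(44.4)), (-25, np.float64(17.78), np.float64(44.3)), (-15, np.float64(17.83), np.float64(47.5)), (-5, np.float64(17.79), np.float64(39.0)), (5, np.float64(17.78), np.float64(37.5)), (15, np.float64(17
[... 519 characters left out ...]
[-2.91  2.77] axes [25.4 36.3]
side zone [np.float64(-6.73), np.float64(5.63), array([39.07, 39.6 ]), np.float64(-26.25), np.float64(13.0)]
side all [np.float64(-8.59), np.float64(7.0), array([54.11, 56.62]), np.float64(-36.0), np.float64(16.25)]
 tan -0.4553565493107507 0.39286140111245443
top zone [np.float64(-1.05), np.float64(2.13), array([35.85, 39.58]), np.float64(-19.25), np.float64(14.75)]
top all [np.float64(-2.65), np.float64(2.31), array([47.31, 56.56]), np.float64(-26.75), np.float64(14.75)]
 tan 0.4217149993907772 0.08463173661867356
29.7167 [ 0.6207 -0.2706  0.1534] 0.05288703807987663 [ 1.1   0.83 -0.1 ]
29.7667 [ 0.621  -0.2702  0.1537] 0.05272176434199831 [-0.28  0.24 -0.58]
```

View pics/s23.png

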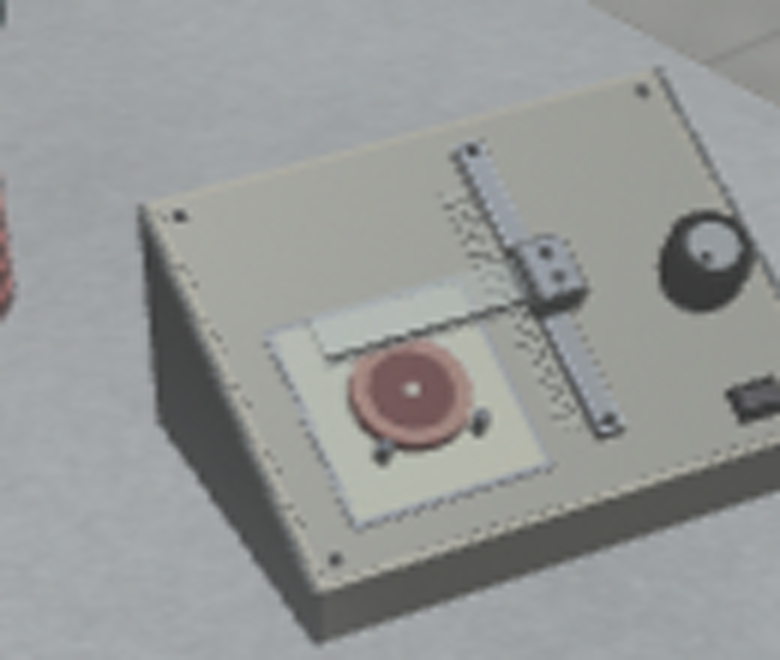

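View pics/t23.png

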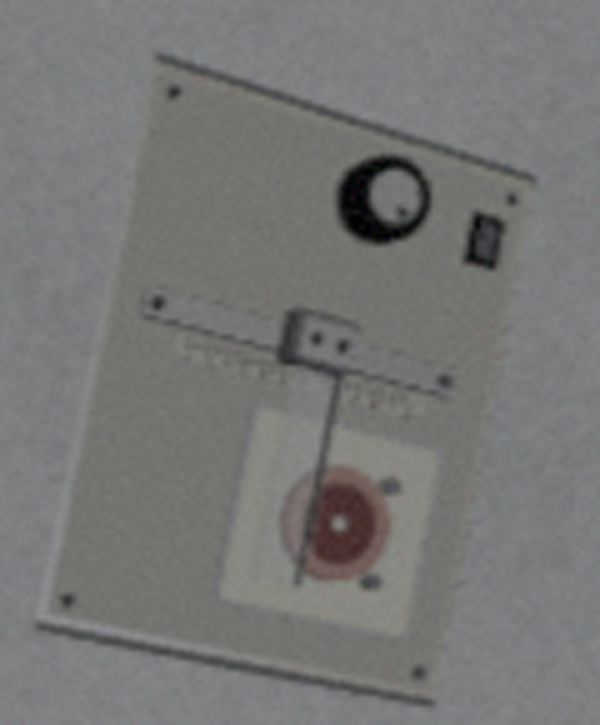

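```bash
python3 -c "
from plant import *
print(read_state()['t'],read_state()['force']);print(close_job())"
```

```text
29.8167 [-0.36116672  0.6661275  -0.82467332]
the job is handed in; nothing more can be done
None
```

I set the dish with the clear zone lid up on the lit stage. It slid down against both stop pins when I let go. I then turned the knob in four gripped strokes until the cursor line reached the upper edge of the zone, and handed in at 29.8 s. The gripper was open and clear of everything, and the other dish, the plates and the rack were never touched.

**Last checks**
- **Line position:** both cameras together put the line about 20.2 mm uphill of the dish centre (target 20), within roughly half a millimetre. The line did not move when I let go of the knob.
- **Dish:** it lies flat, touching both pins in the side and top pictures.

**What disagreed**
- **Each camera alone:** assuming the zone lies at lid height, the side view gave 24.5 mm and the top view 16.3 mm. They agree only if the zone lies about 9 mm below the lid top, on the agar. My earlier measurement of the dish on the bench, about 8 mm up, roughly supports that.
- **Stop pins as reference:** measured from the pins instead, the line came out between 18.7 and 20.5 mm, so this check is looser.
- **Fingertip height:** the fingertips stood about 26 mm higher than the reported tool position and stated reach imply. I found this in the pictures and confirmed it when a test closing passed above the dish. I then corrected all heights by it.

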